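# Load the sample canisters into the holding bay and bolt its gate

## Task

Stand every sample canister upright inside the gated holding bay, swing the bay's gate fully shut, then pull the lock bar out to free the barrel bolt, slide the bolt fully across the gate and turn its handle down into the keeper notch. Last of all, push the lock bar fully home again so the bolt cannot be drawn, and leave the other things on the bench where they are.

Things in the scene. Friction and masses are not known exactly. Their poses are not given: they have to be found in the camera images.
- bay: Fixed grey metal holding bay. Origin: on the bench under the tray's middle; z up, x away from the robot (bay turned up to about 0.2 rad), y to its left. Tray: 8 mm floor plate, inner space x -60..63, y -70..70 mm, back and side walls 6 mm thick, 42 mm high, open above; the gate closes its front (-x). Four canisters fit two by two, at x +-30, y +-33 mm. The bolt's pedestal stands at its right.
- gate (a joint): Barred steel swing gate at the tray's front, 128 mm long, 8 mm thick, z 12..62 mm, on an upright hinge at bay x -66, y 66 mm. 0 = shut against its stop, lying along the tray's front from the hinge to bay -y; grows as it swings out to the robot (1.57 = points to bay -x), at most 2.0 rad; open at the start. Stiff (0.08 N m), stays where left. It cannot shut while the bolt is across.
- gate_end (a point): Upper end of the gate's free edge, 128 mm from the hinge, 62 mm above the bench.
- gate_hinge (a point): Hinge axis of the gate, at the gate's upper edge (62 mm above the bench).
- bolt (a joint): Barrel bolt, a 12 mm steel rod along bay y, axis at bay x -80, z 50 mm. 0 = drawn back; grows to bay +y, across the gate's front; stop at 0.045 m = fully across. About 2 N of friction. A flag on the rod (14 mm along x, 8 mm along y, top at z 74 mm, at bay y -205 mm plus the joint value) runs against the lock bar while that is in.
- keeper_notch (a point): Middle of the notch, at the height of the bolt's axis (bay x -100, y -106.5, z 50 mm). The notch is an 18 mm wide gap in an 8 mm thick keeper plate that stands along bay y (-175..-80 mm), its top at z 58 mm, on the bolt's pedestal (bay x -111..-57, y -241..-77, 36 mm high).
- handle (a joint): Turn of the bolt's handle about the bolt's axis. 0 = standing straight up; grows as it turns down towards the robot (bay -x); about 1.57 = level, down in the keeper notch (stop at 1.6 rad). At any bolt position short of about 0.039 m the keeper plate holds it up at about 0.9 rad. Stiff (0.04 N m): stays where left.
- handle_knob (a point): Centre of the black ball knob, 18 mm across, at the end of the bolt's handle, 48 mm from the bolt's axis on an 8 mm stem. The handle sits at bay y = -150 mm plus the bolt's joint value; upright, the ball's centre is 98 mm above the bench.
- lock_bar (a joint): Lock bar, flat steel (12 mm wide along y, 10 mm thick, z 58..68 mm), lying along bay x over the bolt at bay y -187 mm. 0 = home: its end lies over the rod and stops the bolt's flag. Grows as it is pulled to the robot (bay -x), stop at 0.030 m; the flag passes from about 0.017 m on. With the bolt across it goes home again behind the flag. About 1.5 N of friction.
- lock_knob (a point): Centre of the top of the lock bar's black upright knob: 14 mm across, 24 mm high (z 68..92 mm), at bay x -125 mm minus the joint value, y -187 mm.
- can1: Squat steel sample canister, may be absent. Body 44 mm across and 42 mm high, thin neck, black round cap 26 mm across from 50 to 68 mm above its underside. Origin at the centre of its underside, z along its axis. About 0.13 to 0.21 kg, stands on the bench left of the bay.
- can2: Squat steel sample canister, may be absent. Body 44 mm across and 42 mm high, thin neck, black round cap 26 mm across from 50 to 68 mm above its underside. Origin at the centre of its underside, z along its axis. About 0.13 to 0.21 kg, stands on the bench left of the bay.
- can3: Squat steel sample canister, may be absent. Body 44 mm across and 42 mm high, thin neck, black round cap 26 mm across from 50 to 68 mm above its underside. Origin at the centre of its underside, z along its axis. About 0.13 to 0.21 kg, stands on the bench left of the bay.
- can4: Squat steel sample canister, may be absent. Body 44 mm across and 42 mm high, thin neck, black round cap 26 mm across from 50 to 68 mm above its underside. Origin at the centre of its underside, z along its axis. About 0.13 to 0.21 kg, stands on the bench left of the bay.
- fitting: Bystander: brass fitting, 30 mm across, 26 mm high, among the canisters. Origin under its centre.
- amber_bottle: Bystander: amber bottle, 56 mm across, 110 mm high. Origin under its centre.
- wrench: Bystander: wrench lying on the bench.
- beaker: Bystander: glass beaker, 66 mm across, 80 mm high. Origin under its centre.
- adapter: Bystander: steel adapter, 34 mm across, 45 mm high. Origin under its centre.
- carton: Bystander: cardboard carton, 100 x 130 x 60 mm. Origin under its centre.

How it is judged (in metres and radians):
On the way, in this order (a step that is already met when the one before it is completed fails the run):
1. every canister stands in the bay and the gate is shut (x of can1 in the frame of bay between -0.046 and 0.05 m and y of can1 in the frame of bay between -0.056 and 0.056 m and z of can1 in the frame of bay between 0.003 and 0.014 m and angle between each of can1, can2, can3, can4's own z axis and vertical below 0.2 rad and x of can2 in the frame of bay between -0.046 and 0.05 m and y of can2 in the frame of bay between -0.056 and 0.056 m and z of can2 in the frame of bay between 0.003 and 0.014 m and x of can3 in the frame of bay between -0.046 and 0.05 m and y of can3 in the frame of bay between -0.056 and 0.056 m and z of can3 in the frame of bay between 0.003 and 0.014 m and x of can4 in the frame of bay between -0.046 and 0.05 m and y of can4 in the frame of bay between -0.056 and 0.056 m and z of can4 in the frame of bay between 0.003 and 0.014 m and value of joint gate below 0.05 rad), for 0.2 s.
2. the bolt is fully across the gate (value of joint bolt above 0.038 m and value of joint gate below 0.05 rad), for 0.2 s.
3. the handle is down in the keeper notch (value of joint bolt above 0.038 m and value of joint handle above 1.4 rad), for 0.2 s.
4. the lock bar is home again (all of step 3 and value of joint lock_bar below 0.006 m), for 0.2 s.
At the end, for the whole second after the job is handed in: Every canister present stands upright (within 0.2 rad) on the tray's floor inside the bay, the gate is shut (under 0.05 rad), the bolt is across (over 38 mm), its handle is down in the notch (over 1.4 rad), and the lock bar is home (within 6 mm); all at rest (all of step 1 and all of step 4 and linear speed of each of can1, can2, can3, can4 below 0.02 m/s); the robot touches nothing.
It fails at once if one of the other things on the bench is shifted by more than 5 cm (distance of any of fitting, amber_bottle, wrench, beaker, adapter, carton from where it was at the start of the episode above 0.05 m).
Of can1, can2, can3, can4 only 2 to 4 are there at a start; the rules pass over those that are not, and their reading is None.
At some moment in a run one of can1, can2, can3, can4 may be knocked a few centimetres aside while the robot is not near it.
It also fails if it takes over 210 s, if anything falls off the work surface, if the arm or the gripper's body presses on something with over 40 N, if the wrist force passes 120 N, or if a joint passes its speed limit or range.

## Robot

A 6-joint arm with a two-finger parallel gripper is mounted at the origin on the work surface. World frame = base frame: x ahead of the robot, y to its left, z up, the work surface at z = 0. Lengths are in mm, angles in degrees, forces in N, time in s.
With the tool pointing down it reaches from about 350 to 975 mm from the base axis. Payload 17.4 kg.
Tool frame: the origin (TCP) lies between the finger pads; the fingertips stand 22 mm ahead of it and the grasp point (between the pads) lies 3 mm ahead of it (bot.tips_ahead is the distance from the TCP to the fingertips, in mm); z points along the fingers, y is the direction in which the jaws open and shut (so a half turn about z gives the same grasp; the last joint's range is limited). The gripper opens to 85 mm and grips with 20 to 120 N. Pads are 22 mm wide; open, the fingers measure 114 mm over their backs; the gripper's body (76 mm by 85 mm) begins 54 mm behind the grasp point. The pads swing forward as they close: fully open they stand 13 mm farther back than shut.
Start: joints at [72.319, 6.646, 82.598, -0, 90.757, -2.166], TCP at [180.572, 650.405, 253.303] pointing down, gripper open.
Joint ranges: [-162.19, 162.19], [-47.58, 125.68], [4.15, 143.07], [-65.23, 245.23], [0.69, 171.88], [-170.13, 170.13]. Speed limits (degrees/s): [108.29, 108.29, 127.2, 180, 180, 180].

## Interface

Orientations are given as a 3x3 rotation matrix whose columns are the frame's x, y, z axes.
In Python, from station import bot gives the robot as it stands.
- The arm moves only by the shell command python3 -m handwheel 'ROWS'. ROWS is JSON, a list of rows, each an object of numbers: "tx", "ty", "tz": the shift along the world's x, y, z each as a share of 0.03 m, from -1 to 1; "wx", "wy", "wz": the turn, a rotation vector about the world's x, y, z each as a share of 4 degrees, from -1 to 1; "gripper": the opening, from -1 (shut) to 1 (fully open). In form: [{"tx": .., "ty": .., "tz": .., "wx": .., "wy": .., "wz": .., "gripper": ..}, ...]. A call has 1 to 8 rows; each row shifts and turns the pose as measured when the row begins; what a row does not reach is not made up. A row lasts 1/8 s, in which the tool goes at most 62.5 mm and 10.7 degrees, less where a joint would pass 70% of its speed; a pose out of reach is approached as far as the arm can. A call with a number of a shift or a turn outside -1 to 1 is refused whole. A call with a gripper value outside its range is refused whole. The fingers move at their own pace and stop on an object; the grip force is fixed at half the most. Time passes only in rows, so rows that do not move let the fingers close. It gives the time, the measured TCP pose, the force and the opening at its end, in the units of the state.
- bot.read_state(): the state, without advancing time (a new reading comes with each control period).
- bot.get_image(name): name is "scene" or "top" or "wrist"; returns a dict with "pixels" (480x640x3 uint8, blue, green, red), "fx", "fy", "cx", "cy" (pixels), "R" (3x3) and "t" (3): a world point X has camera coordinates R X + t; the wrist camera has in their place "hand_eye" (4x4, takes a point from camera to tool coordinates, whose origin is the TCP and whose axes are the flange's). Camera axes: x right, y down, z forward; pixel columns grow to the right and rows downward; lengths in mm; the calibration is good to about 2 mm. The wrist camera is an equidistant fisheye: a pixel r from the principal point sees the ray r / f radians off the axis. A picture is of the moment at which its call begins: read the wrist's pose just before it. There is no depth.
- bot.job_done(): hands the job in, once; it reports no verdict.
The state is a dict: "t": time; "joint_pos": joint angles; "dq": joint speeds; "effort": joint torques, N m; "eef_pos": TCP position; "ee_rot": TCP orientation; "wrist_force": force on the tool from outside, world axes, zero at the start; "torque": the same for the moment, N m; "finger_gap": opening from 0.0 (shut) to 1.0 (fully open).
Only numpy, scipy, OpenCV 4.12 (cv2) and the standard library are available. Lean on these libraries where they do the work, as an engineer would, in place of code of your own. Each camera call takes 0.05 s, during which the arm holds its last target.

## Working session

There is one attempt and no reset: what is moved stays moved. The work goes in short steps, Python scripts to look and compute and a shell command to move; the robot and the scene stay as the last step left them, time stands still between calls to the robot, and variables do not carry over. Pictures are saved under pics/ and viewed, and the job is handed in when it is done.

```bash
ls -la && mkdir -p pics && cat > h.py <<'E'
import numpy as np, cv2
from station import bot
def snap(cam,fn):
    s=bot.read_state(); im=bot.get_image(cam); cv2.imwrite('pics/'+fn,im['pixels'])
    import pickle; d={k:im[k] for k in im}; d['state']=s; pickle.dump(d,open('pics/'+fn+'.pkl','wb'))
    return im,s
def load(fn):
    import pickle; return pickle.load(open('pics/'+fn+'.pkl','rb'))
def crop(fn,x0,y0,x1,y1,sc,out):
    a=cv2.imread('pics/'+fn)[y0:y1,x0:x1]; cv2.imwrite('pics/'+out,cv2.resize(a,None,fx=sc,fy=sc,interpolation=cv2.INTER_CUBIC))
def ray(d,u,v):
    if 'hand_eye' in d:
        x=(u-d['cx'])/d['fx'];y=(v-d['cy'])/d['fy'];r=np.hypot(x,y)
        c=np.array([x/r*np.sin(r),y/r*np.sin(r),np.cos(r)]) if r>0 else np.array([0,0,1.])
        T=np.array(d['hand_eye']);s=d['state'];R=np.array(s['ee_rot']);p=np.array(s['eef_pos'])
        return R@T[:3,3]+p, R@(T[:3,:3]@c)
    R=np.array(d['R']);t=np.array(d['t'])
    return -R.T@t, R.T@np.array([(u-d['cx'])/d['fx'],(v-d['cy'])/d['fy'],1.])
def atz(d,u,v,z):
    o,r=ray(d,u,v); return o+r*(z-o[2])/r[2]
def proj(d,X):
    X=np.array(X,float)
    if 'hand_eye' in d:
        T=np.array(d['hand_eye']);s=d['state'];R=np.array(s['ee_rot']);p=np.array(s['eef_pos'])
        c=T[:3,:3].T@(R.T@(X-p)-T[:3,3]); n=np.hypot(c[0],c[1]);th=np.arctan2(n,c[2])
        return d['cx']+d['fx']*th*c[0]/n, d['cy']+d['fy']*th*c[1]/n
    c=np.array(d['R'])@X+np.array(d['t']); return d['cx']+d['fx']*c[0]/c[2], d['cy']+d['fy']*c[1]/c[2]
E
python3 - <<'E'
from h import *
for c in ('scene','top','wrist'):
    im,s=snap(c,c+'0.png'); print(c,{k:np.round(np.array(im[k]),3).tolist() for k in im if k!='pixels'})
print(s)
E
```

```text
total 12
drwxr-xr-x  3 agent agent 4096 Dec  6 05:51 .
drwxr-xr-x 23 root  root  4096 Dec  6 05:51 ..
drwxr-xr-x  2 agent agent 4096 Dec  6 05:51 pics
scene {'fx': 475.959, 'fy': 475.959, 'cx': 316.844, 'cy': 235.509, 'R': [[-0.302, 0.953, 0.013], [0.654, 0.217, -0.724], [-0.693, -0.21, -0.689]], 't': [149.272, -286.064, 1522.805]}
top {'fx': 482.748, 'fy': 482.748, 'cx': 316.244, 'cy': 246.465, 'R': [[0.011, -1.0, 0.002], [-0.985, -0.011, -0.173], [0.173, 0.0, -0.985]], 't': [11.709, 551.463, 1310.765]}
wrist {'fx': 371.648, 'fy': 371.648, 'cx': 325.018, 'cy': 237.483, 'hand_eye': [[0.0, -0.958, -0.287, 73.954], [1.0, 0.0, -0.0, -0.216], [0.0, -0.287, 0.958, -120.787], [0.0, 0.0, 0.0, 1.0]]}
{'t': 0.1, 'joint_pos': array([ 7.23191475e+01,  6.67154224e+00,  8.26328967e+01,  6.81868821e-04,
        9.07557855e+01, -2.16665261e+00]), 'dq': array([-0.04576287, -0.08593124, -0.03669098, -0.02926047,  0.01026285,
        0.00483126]), 'effort': array([ 8.50292618e-04, -7.33659267e+01, -6.33791399e+01,  8.39081594e-06,
        5.08780562e-03, -5.87681780e-05]), 'eef_pos': array([180.5169157 , 650.25843274, 252.62342793]), 'ee_rot': array([[-9.63564225e-01,  2.67476870e-01, -3.30576622e-04],
       [ 2.67477069e-01,  9.63563709e-01, -9.97848927e-04],
       [ 5.16301285e-05, -1.04991319e-03, -9.99999448e-01]]), 'wrist_force': array([0.43845263, 0.51475768, 0.40867855]), 'torque': array([-0.02623106,  0.00992276, -0.05108023]), 'finger_gap': 0.9983827485676067}
```

View pics/scene0.png

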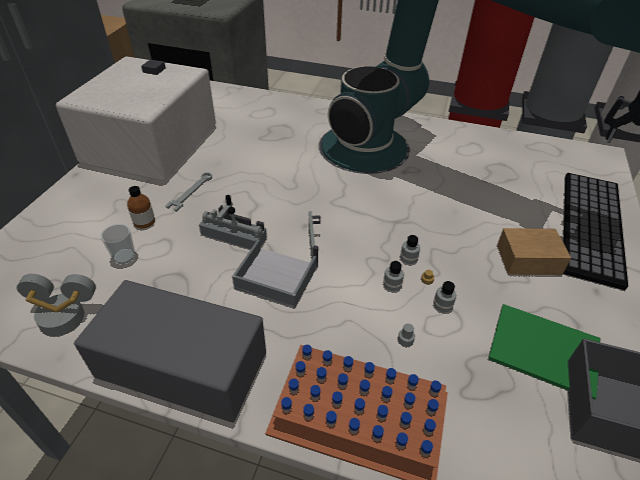

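View pics/top0.png

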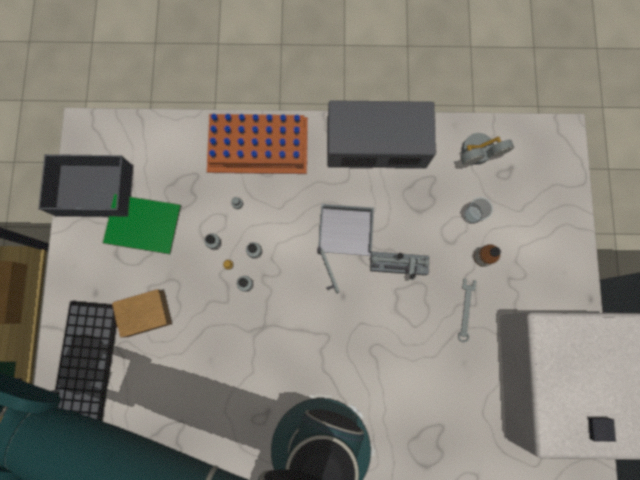

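View pics/wrist0.png

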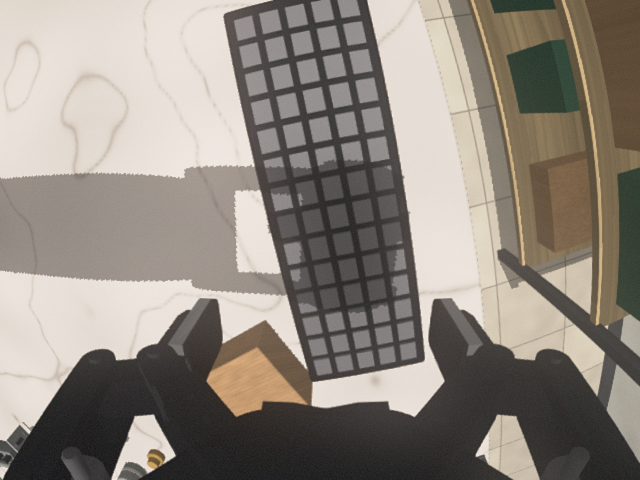

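Three canisters are visible: top (212,241), (254,250) and (245,283). The brass fitting is at (228,264) and the grey adapter at (236,203). The bay tray is at (346,230) with its gate open, and the bolt pedestal is at (400,263). I'll enlarge these next.

```bash
python3 - <<'E'
from h import *
crop('top0.png',190,190,270,300,7,'t_c.png')
crop('top0.png',310,195,440,300,6,'t_b.png')
crop('scene0.png',190,185,330,305,5,'s_b.png')
crop('scene0.png',370,225,470,350,6,'s_c.png')
E
```

```text
(no output)
```

View pics/t_c.png

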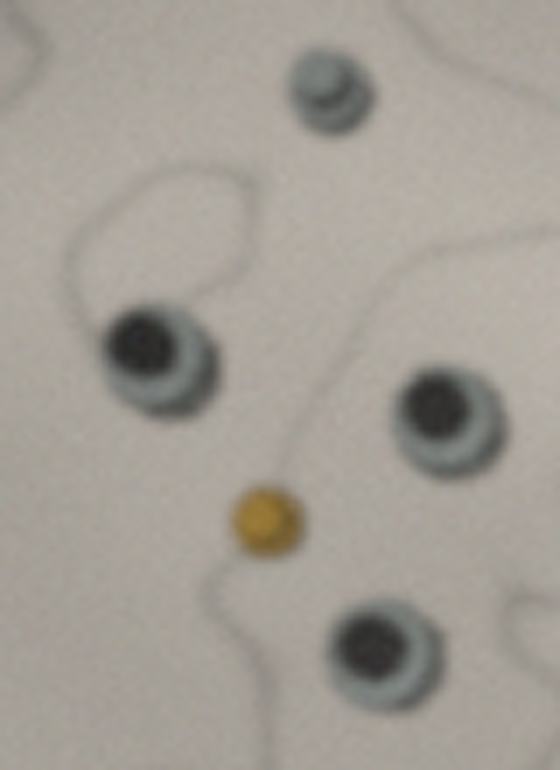

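View pics/t_b.png

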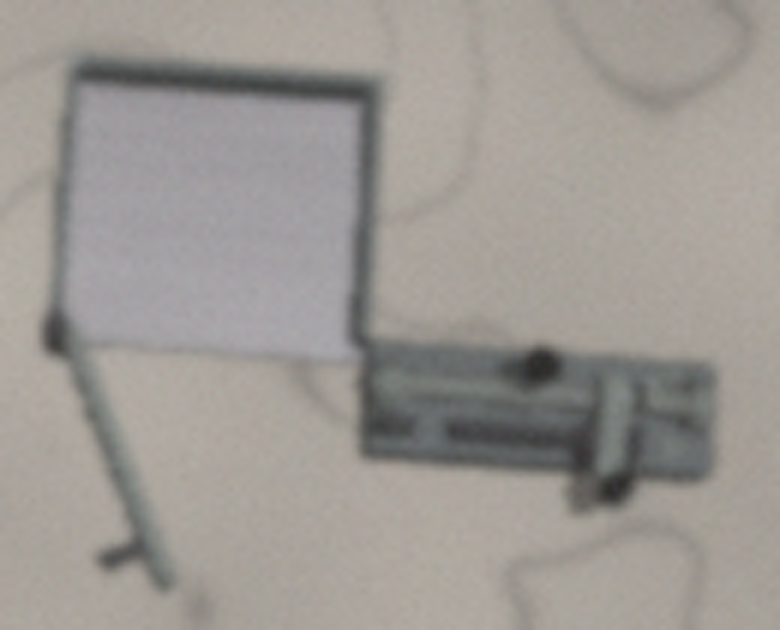

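View pics/s_b.png

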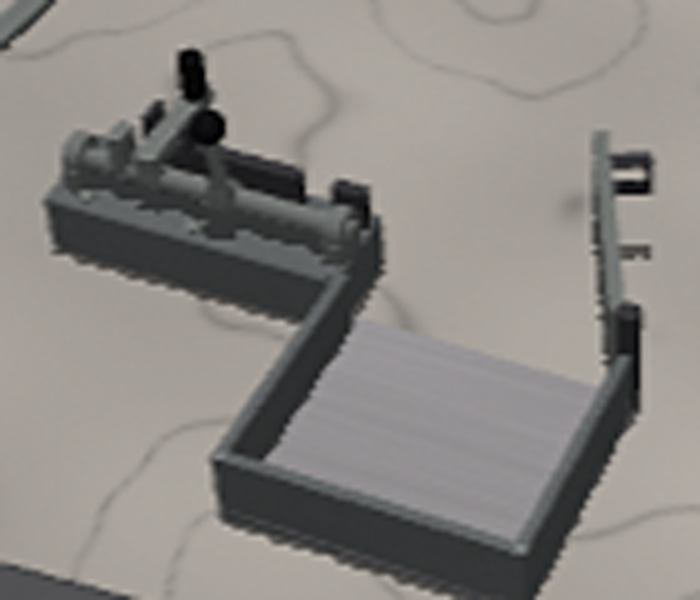

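View pics/s_c.png

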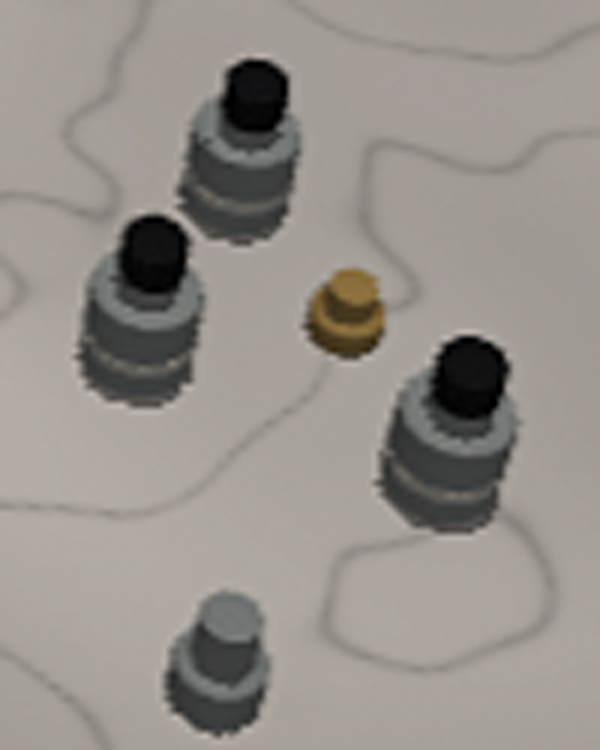

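```bash
cat > fit.py <<'E'
from h import *
from scipy.optimize import least_squares
T=load('top0.png');S=load('scene0.png')
ob=[(T,(74,60),(69,76,42)),(T,(382,78),(69,-76,42)),(T,(542,362),(-80,-150,98)),(T,(615,485),(-125,-187,92)),(T,(362,455),(-111,-77,36)),(T,(710,478),(-111,-241,36)),(T,(714,362),(-57,-241,36)),
(S,(188,55),(-125,-187,92)),(S,(208,127),(-80,-150,98)),(S,(217,458),(69,-76,42)),(S,(528,550),(69,76,42)),(S,(48,203),(-57,-241,36))]
def px(d,p): return (np.array(p)/6+[310,195]) if d is T else (np.array(p)/5+[190,185])
def B(q,X):
    c,s=np.cos(q[2]),np.sin(q[2]); return np.array([q[0]+c*X[0]-s*X[1],q[1]+s*X[0]+c*X[1],X[2]])
def f(q): return np.concatenate([np.array(proj(d,B(q,X)))-px(d,p) for d,p,X in ob])
r=least_squares(f,[600,-50,0.],x_scale=[100,100,.1],loss='soft_l1');q=r.x
print('bay',q,np.degrees(q[2]));print(np.round(f(q).reshape(-1,2),2))
np.save('bay.npy',q)
# gate end
for u in [(160,585)]:
    p=px(T,u); g=atz(T,*p,62); h=B(q,(-66,66,62)); c=np.cos(q[2]);s=np.sin(q[2]); d=g-h; l=np.array([c*d[0]+s*d[1],-s*d[0]+c*d[1]]);print('gate end',g,'hinge',h,np.hypot(*l),'angle',np.arctan2(-l[0],-l[1]))
# cans: two-view triangulation
def tri(pt,ps):
    A=[];b=[]
    for d,p in((T,pt),(S,ps)):
        o,r=ray(d,*p);r=r/np.linalg.norm(r);P=np.eye(3)-np.outer(r,r);A.append(P);b.append(P@o)
    return np.linalg.lstsq(np.vstack(A),np.concatenate(b),rcond=None)[0]
for n,t,s in(('A',(142,345),(470,377)),('B',(440,405),(155,252)),('C',(373,645),(256,95))):
    pt=np.array(t)/7+190; ps=np.array(s)/6+[370,225]
    print(n,tri(pt,ps),atz(T,*pt,63),'bodytop',)
for n,t in (('fit',(268,518)),):
    pt=np.array(t)/7+190; print(n,atz(T,*pt,24))
E
python3 fit.py
```

```text
bay [ 6.02503290e+02 -6.32332718e+01 -5.46423117e-02] -3.1307738431386594
[[-2.44 -0.75]
 [-0.89 -0.35]
 [-0.26  2.33]
 [ 0.31 -0.46]
 [-0.37 -0.7 ]
 [-0.13 -0.7 ]
 [-0.3  -0.3 ]
 [-0.04 -0.51]
 [ 0.34 -2.33]
 [-0.89 -1.19]
 [-0.1  -0.25]
 [-1.68 -1.76]]
gate end [421.44446924 -39.40770633  62.        ] hinge [540.2063947    6.27282006  62.        ] 127.2442746417499 angle 1.148959182804868
A [566.64681928 317.10897369  56.68489913] [565.59205932 313.76645807  63.        ] bodytop
B [543.20602437 197.49503336  57.87250798] [542.7034167  194.21942035  63.        ] bodytop
C [447.10964438 220.15901575  57.65191755] [446.8585104  217.25979261  63.        ] bodytop
fit [501.95865709 267.76524552  24.        ]
```

```bash
python3 -m handwheel '[{"tx":0.6,"ty":-0.96,"gripper":1},{"tx":0.6,"ty":-0.96,"gripper":1},{"tx":0.6,"ty":-0.96,"gripper":1},{"tx":0.6,"ty":-0.96,"gripper":1},{"tx":0.6,"ty":-0.96,"gripper":1},{"tx":0.6,"ty":-0.96,"gripper":1},{"tx":0.6,"ty":-0.96,"gripper":1},{"tx":0.6,"ty":-0.96,"gripper":1}]'
```

```text
invalid input at $[0]: expected keys tx, ty, tz, wx, wy, wz, gripper
```

```bash
python3 -m handwheel '[{"tx":0.6,"ty":-0.96,"tz":0,"wx":0,"wy":0,"wz":0,"gripper":1},{"tx":0.6,"ty":-0.96,"tz":0,"wx":0,"wy":0,"wz":0,"gripper":1},{"tx":0.6,"ty":-0.96,"tz":0,"wx":0,"wy":0,"wz":0,"gripper":1},{"tx":0.6,"ty":-0.96,"tz":0,"wx":0,"wy":0,"wz":0,"gripper":1},{"tx":0.6,"ty":-0.96,"tz":0,"wx":0,"wy":0,"wz":0,"gripper":1},{"tx":0.6,"ty":-0.96,"tz":0,"wx":0,"wy":0,"wz":0,"gripper":1},{"tx":0.6,"ty":-0.96,"tz":0,"wx":0,"wy":0,"wz":0,"gripper":1},{"tx":0.6,"ty":-0.96,"tz":0,"wx":0,"wy":0,"wz":0,"gripper":1}]'
```

```text
t: 1.15
eef_pos: [326.5, 413.3, 249.9]
ee_rot: [[-0.964, 0.264, -0.002], [0.264, 0.964, -0.004], [0.001, -0.005, -1.0]]
wrist_force: [-0.1, -0.3, 0.1]
finger_gap: 0.998
```

```bash
python3 -m handwheel '[{"tx":0.57,"ty":-0.93,"tz":0,"wx":0,"wy":0,"wz":0,"gripper":1},{"tx":0.57,"ty":-0.93,"tz":0,"wx":0,"wy":0,"wz":0,"gripper":1},{"tx":0.57,"ty":-0.93,"tz":0,"wx":0,"wy":0,"wz":0,"gripper":1},{"tx":0.57,"ty":-0.93,"tz":0,"wx":0,"wy":0,"wz":0,"gripper":1},{"tx":0.57,"ty":-0.93,"tz":0,"wx":0,"wy":0,"wz":0,"gripper":1},{"tx":0.57,"ty":-0.93,"tz":0,"wx":0,"wy":0,"wz":0,"gripper":1},{"tx":0.5,"ty":-0.6,"tz":0,"wx":0,"wy":0,"wz":0,"gripper":1},{"tx":0,"ty":0,"tz":0,"wx":0,"wy":0,"wz":0,"gripper":1}]'
python3 - <<'E'
from h import *
snap('wrist','w1.png')
E
```

```text
t: 2.15
eef_pos: [447.4, 219.4, 248.7]
ee_rot: [[-0.964, 0.267, -0.003], [0.267, 0.964, -0.005], [0.001, -0.006, -1.0]]
wrist_force: [-0.5, 0.4, 0.0]
finger_gap: 0.997
```

View pics/w1.png

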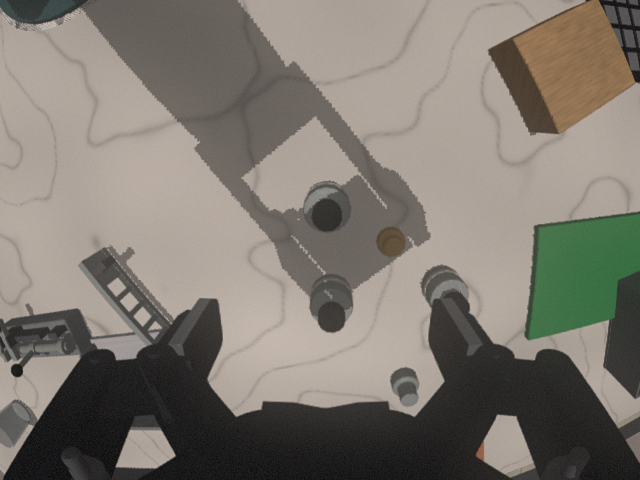

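Wrist view: cap C at (327,215), cap B at (331,318), cap A at about (452,303) behind the finger, and the fitting at (391,240).

```bash
python3 - <<'E'
from h import *
crop('w1.png',280,165,480,345,4,'w1c.png')
d=load('w1.png')
for n,p in(('C',(327,214)),('B',(331,317)),('A',(452,303))): print(n,atz(d,*p,62))
E
```

```text
C [444.80112265 220.48650761  62.        ]
B [540.92751615 198.0065483   62.        ]
A [559.94978785 313.41911703  62.        ]
```

View pics/w1c.png

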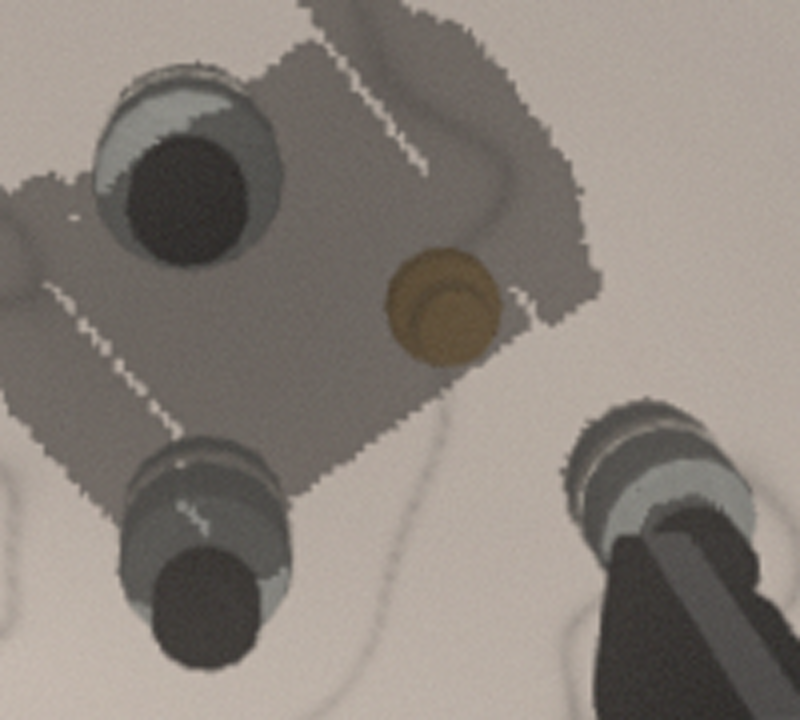

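```bash
python3 -m handwheel '[{"tx":-0.05,"ty":0,"tz":-1,"wx":0,"wy":0,"wz":0,"gripper":1},{"tx":0,"ty":0,"tz":-1,"wx":0,"wy":0,"wz":0,"gripper":1},{"tx":0,"ty":0,"tz":-1,"wx":0,"wy":0,"wz":0,"gripper":1},{"tx":0,"ty":0,"tz":-1,"wx":0,"wy":0,"wz":0,"gripper":1},{"tx":0,"ty":0,"tz":-1,"wx":0,"wy":0,"wz":0,"gripper":1},{"tx":0,"ty":0,"tz":-0.6,"wx":0,"wy":0,"wz":0,"gripper":1},{"tx":0,"ty":0,"tz":0,"wx":0,"wy":0,"wz":0,"gripper":1}]'
```

```text
t: 3.08
eef_pos: [441.8, 224.6, 76.5]
ee_rot: [[-0.965, 0.261, -0.002], [0.261, 0.965, -0.003], [0.001, -0.004, -1.0]]
wrist_force: [-0.5, -1.0, -0.1]
finger_gap: 1.006
```

```bash
python3 -m handwheel '[{"tx":0.13,"ty":-0.17,"tz":-0.22,"wx":0,"wy":0,"wz":0,"gripper":1},{"tx":0,"ty":0,"tz":0,"wx":0,"wy":0,"wz":0,"gripper":0.2}]'
python3 - <<'E'
from h import *
snap('wrist','w2.png')
E
```

```text
t: 3.32
eef_pos: [446.6, 219.8, 71.4]
ee_rot: [[-0.965, 0.261, 0.0], [0.261, 0.965, -0.002], [-0.001, -0.002, -1.0]]
wrist_force: [-0.2, 0.1, 0.4]
finger_gap: 0.819
```

View pics/w2.png

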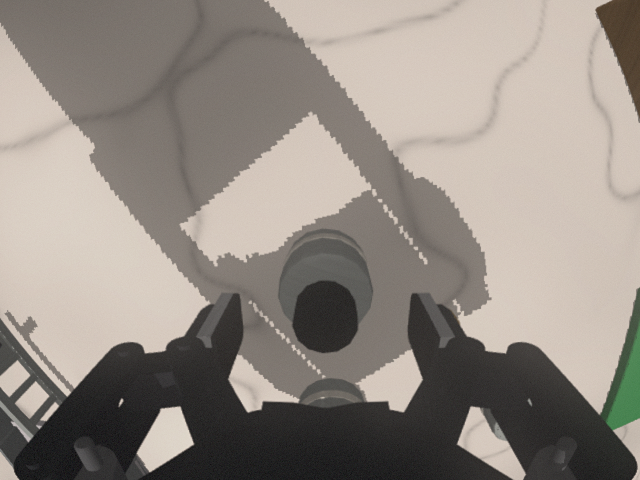

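The cap sits at (326,316), midway between the fingers at about u 226 and 426. I'll close and lift.

```bash
python3 -m handwheel '[{"tx":0,"ty":0,"tz":-0.06,"wx":0,"wy":0,"wz":0,"gripper":-1},{"tx":0,"ty":0,"tz":0,"wx":0,"wy":0,"wz":0,"gripper":-1},{"tx":0,"ty":0,"tz":0,"wx":0,"wy":0,"wz":0,"gripper":-1},{"tx":0,"ty":0,"tz":0,"wx":0,"wy":0,"wz":0,"gripper":-1},{"tx":0,"ty":0,"tz":0.1,"wx":0,"wy":0,"wz":0,"gripper":-1}]'; python3 - <<'E'
from h import *
d=load('w2.png'); print(atz(d,326,315,66))
E
```

```text
t: 4.0
eef_pos: [447.1, 220.0, 74.0]
ee_rot: [[-0.965, 0.261, 0.002], [0.261, 0.965, -0.001], [-0.002, -0.001, -1.0]]
wrist_force: [-0.7, 0.1, -1.0]
finger_gap: 0.278
[441.84738466 221.25273167  66.        ]
```

```bash
python3 -m handwheel '[{"tx":0,"ty":0,"tz":1,"wx":0,"wy":0,"wz":0,"gripper":-1},{"tx":0.2,"ty":-0.3,"tz":1,"wx":0,"wy":0,"wz":0,"gripper":-1},{"tx":0.6,"ty":-0.9,"tz":1,"wx":0,"wy":0,"wz":0,"gripper":-1},{"tx":0.6,"ty":-0.9,"tz":0.5,"wx":0,"wy":0,"wz":0,"gripper":-1},{"tx":0.6,"ty":-0.9,"tz":0,"wx":0,"wy":0,"wz":0,"gripper":-1},{"tx":0.6,"ty":-0.9,"tz":0,"wx":0,"wy":0,"wz":0,"gripper":-1},{"tx":0.6,"ty":-0.9,"tz":0,"wx":0,"wy":0,"wz":0,"gripper":-1},{"tx":0.3,"ty":-0.4,"tz":0,"wx":0,"wy":0,"wz":0,"gripper":-1}]'
python3 - <<'E'
from h import *
snap('wrist','w3.png')
E
```

```text
t: 5.0
eef_pos: [553.6, 59.7, 183.6]
ee_rot: [[-0.966, 0.259, 0.002], [0.259, 0.966, -0.002], [-0.002, -0.001, -1.0]]
wrist_force: [0.1, 0.4, -1.5]
finger_gap: 0.279
```

View pics/w3.png

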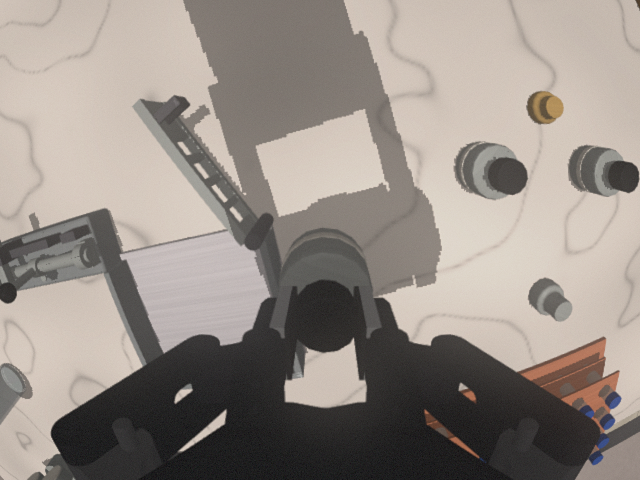

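```bash
cat > ov.py <<'E'
from h import *
import sys
def B(q,X):
    c,s=np.cos(q[2]),np.sin(q[2]); return np.array([q[0]+c*X[0]-s*X[1],q[1]+s*X[0]+c*X[1],X[2]])
def overlay(fn,q,out,g=1.15,x0=0,y0=0,x1=640,y1=480,sc=1,bolt=0,hd=0,lb=0):
    d=load(fn); a=cv2.imread('pics/'+fn)[y0:y1,x0:x1]; a=cv2.resize(a,None,fx=sc,fy=sc,interpolation=cv2.INTER_CUBIC)
    def ln(P,col):
        pts=[]
        for A,C in zip(P[:-1],P[1:]):
            for t in np.linspace(0,1,12): pts.append(proj(d,B(q,np.array(A,float)*(1-t)+np.array(C,float)*t)))
        pts=((np.array(pts)-[x0,y0]+.5)*sc).astype(int)
        cv2.polylines(a,[pts.reshape(-1,1,2)],False,col,1,cv2.LINE_AA)
    ln([(-60,70,8),(63,70,8),(63,-70,8),(-60,-70,8),(-60,70,8)],(0,0,255))
    ln([(69,76,42),(69,-76,42)],(0,255,0));ln([(-60,76,42),(69,76,42)],(0,255,0));ln([(-60,-76,42),(69,-76,42)],(0,255,0))
    ln([(-111,-77,36),(-57,-77,36),(-57,-241,36),(-111,-241,36),(-111,-77,36)],(255,0,0))
    h=np.array([-66,66,62]); e=h+128*np.array([-np.sin(g),-np.cos(g),0]); ln([h,e],(0,255,255))
    k=[-80,-150+bolt,50]; ln([k,(k[0]-48*np.sin(hd),k[1],50+48*np.cos(hd))],(255,0,255))
    ln([(-70,-187,68),(-125-lb,-187,68),(-125-lb,-187,92)],(255,255,0))
    cv2.imwrite('pics/'+out,a)
E
python3 - <<'E'
from ov import *
q=np.load('bay.npy')
overlay('w3.png',q,'w3o.png',sc=2,x1=400,y0=60,y1=360)
overlay('top0.png',q,'t0o.png',sc=6,x0=310,y0=195,x1=440,y1=295)
E
```

```text
(no output)
```

View pics/w3o.png

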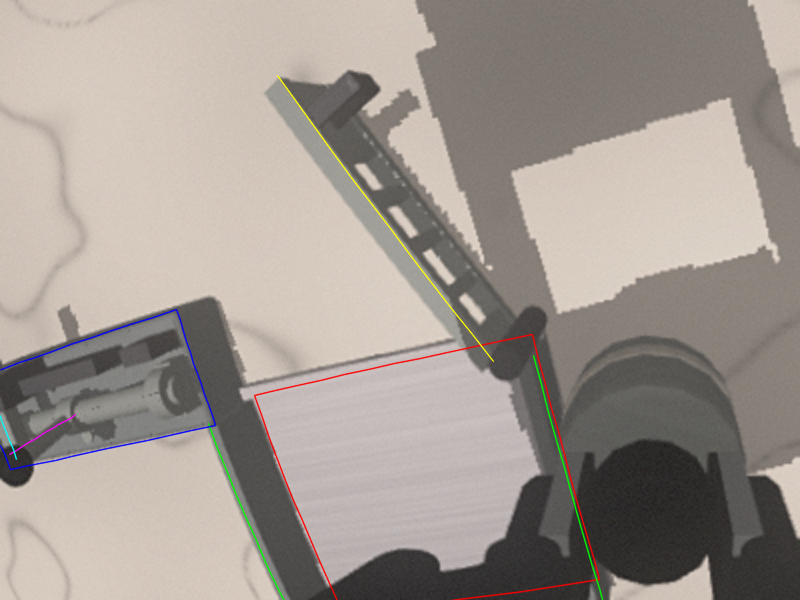

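View pics/t0o.png

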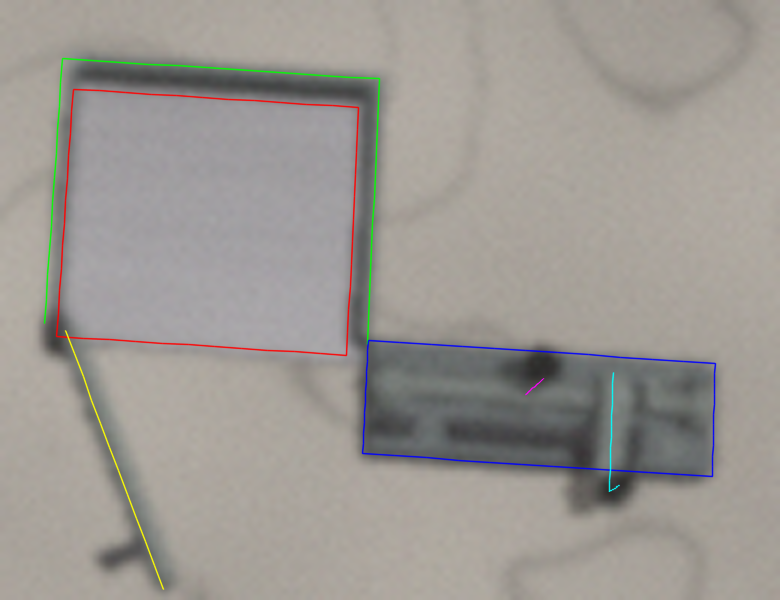

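```bash
python3 -m handwheel '[{"tx":0.7,"ty":-0.8,"tz":0,"wx":0,"wy":0,"wz":0,"gripper":-1},{"tx":0.7,"ty":-0.8,"tz":0,"wx":0,"wy":0,"wz":0,"gripper":-1},{"tx":0.7,"ty":-0.8,"tz":0,"wx":0,"wy":0,"wz":0,"gripper":-1},{"tx":0.6,"ty":-0.7,"tz":-0.5,"wx":0,"wy":0,"wz":0,"gripper":-1},{"tx":0,"ty":0,"tz":-0.7,"wx":0,"wy":0,"wz":0,"gripper":-1},{"tx":0,"ty":0,"tz":-0.7,"wx":0,"wy":0,"wz":0,"gripper":-1},{"tx":0,"ty":0,"tz":-0.3,"wx":0,"wy":0,"wz":0,"gripper":-1},{"tx":0,"ty":0,"tz":0,"wx":0,"wy":0,"wz":0,"gripper":-1}]'
```

```text
t: 6.05
eef_pos: [635.2, -31.1, 114.4]
ee_rot: [[-0.967, 0.255, 0.0], [0.255, 0.967, -0.0], [-0.0, 0.0, -1.0]]
wrist_force: [-0.9, -0.2, -1.2]
finger_gap: 0.274
```

```bash
python3 -m handwheel '[{"tx":0,"ty":-0.05,"tz":-0.4,"wx":0,"wy":0,"wz":0,"gripper":-1},{"tx":0,"ty":0,"tz":-0.4,"wx":0,"wy":0,"wz":0,"gripper":-1},{"tx":0,"ty":0,"tz":-0.2,"wx":0,"wy":0,"wz":0,"gripper":-1},{"tx":0,"ty":0,"tz":-0.05,"wx":0,"wy":0,"wz":0,"gripper":-1},{"tx":0,"ty":0,"tz":0,"wx":0,"wy":0,"wz":0,"gripper":-1}]'
```

```text
t: 6.68
eef_pos: [635.5, -32.3, 82.2]
ee_rot: [[-0.967, 0.255, 0.002], [0.255, 0.967, -0.0], [-0.002, 0.0, -1.0]]
wrist_force: [0.6, -0.3, -1.4]
finger_gap: 0.279
```

```bash
python3 -m handwheel '[{"tx":0,"ty":0,"tz":-0.1,"wx":0,"wy":0,"wz":0,"gripper":-1},{"tx":0,"ty":0,"tz":0,"wx":0,"wy":0,"wz":0,"gripper":-1}]'
```

```text
t: 6.92
eef_pos: [635.7, -32.3, 79.6]
ee_rot: [[-0.967, 0.255, 0.003], [0.255, 0.967, -0.0], [-0.003, 0.001, -1.0]]
wrist_force: [-0.2, -0.4, -2.1]
finger_gap: 0.275
```

Down another 2 mm, looking for contact.

```bash
python3 -m handwheel '[{"tx":0,"ty":0,"tz":-0.07,"wx":0,"wy":0,"wz":0,"gripper":-1},{"tx":0,"ty":0,"tz":0,"wx":0,"wy":0,"wz":0,"gripper":-1}]'
```

```text
t: 7.18
eef_pos: [636.6, -32.5, 79.5]
ee_rot: [[-0.967, 0.255, 0.006], [0.255, 0.967, -0.001], [-0.006, 0.001, -1.0]]
wrist_force: [0.3, 0.1, -0.9]
finger_gap: 0.273
```

```bash
python3 -m handwheel '[{"tx":0,"ty":0,"tz":0,"wx":0,"wy":0,"wz":0,"gripper":0.1},{"tx":0,"ty":0,"tz":0,"wx":0,"wy":0,"wz":0,"gripper":0.2},{"tx":0,"ty":0,"tz":0.5,"wx":0,"wy":0,"wz":0,"gripper":0.2},{"tx":0,"ty":0,"tz":1,"wx":0,"wy":0,"wz":0,"gripper":0.2},{"tx":0,"ty":0.3,"tz":1,"wx":0,"wy":0,"wz":0,"gripper":1},{"tx":-0.4,"ty":1,"tz":1,"wx":0,"wy":0,"wz":0,"gripper":1},{"tx":-0.4,"ty":1,"tz":0.4,"wx":0,"wy":0,"wz":0,"gripper":1},{"tx":-0.4,"ty":1,"tz":0,"wx":0,"wy":0,"wz":0,"gripper":1}]'
python3 - <<'E'
from h import *
snap('wrist','w4.png')
E
```

```text
t: 8.18
eef_pos: [600.0, 67.3, 206.0]
ee_rot: [[-0.966, 0.258, 0.009], [0.258, 0.966, -0.0], [-0.009, 0.002, -1.0]]
wrist_force: [0.5, 0.4, -1.0]
finger_gap: 0.995
```

View pics/w4.png

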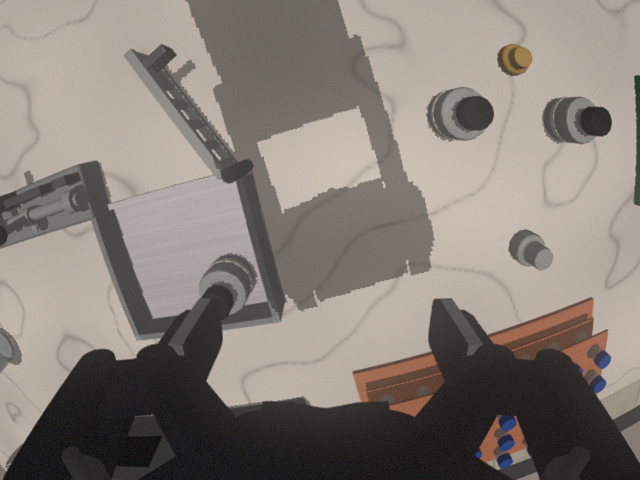

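The can stands in the bay's back left (cap near (220,300)). Next is can B, whose cap is at (474,113).

```bash
python3 - <<'E'
from h import *
d=load('w4.png')
for n,p in(('B',(474,113)),('A',(595,121))): print(n,atz(d,*p,64))
E
python3 -m handwheel '[{"tx":-0.38,"ty":0.86,"tz":0,"wx":0,"wy":0,"wz":0,"gripper":1},{"tx":-0.38,"ty":0.86,"tz":0,"wx":0,"wy":0,"wz":0,"gripper":1},{"tx":-0.38,"ty":0.86,"tz":0,"wx":0,"wy":0,"wz":0,"gripper":1},{"tx":-0.38,"ty":0.86,"tz":0,"wx":0,"wy":0,"wz":0,"gripper":1},{"tx":-0.3,"ty":0.76,"tz":0,"wx":0,"wy":0.1,"wz":0,"gripper":1},{"tx":0,"ty":0,"tz":-0.5,"wx":0,"wy":0,"wz":0,"gripper":1},{"tx":0,"ty":0,"tz":-0.5,"wx":0,"wy":0,"wz":0,"gripper":1},{"tx":0,"ty":0,"tz":-0.1,"wx":0,"wy":0,"wz":0,"gripper":1}]'
python3 - <<'E'
from h import *
snap('wrist','w5.png')
E
```

```text
B [541.98068251 195.57269535  64.        ]
A [565.40501466 311.7093752   64.        ]
t: 9.22
eef_pos: [542.3, 199.8, 178.6]
ee_rot: [[-0.967, 0.256, 0.008], [0.256, 0.967, 0.002], [-0.007, 0.004, -1.0]]
wrist_force: [-0.1, -0.3, -0.0]
finger_gap: 0.996
```

View pics/w5.png

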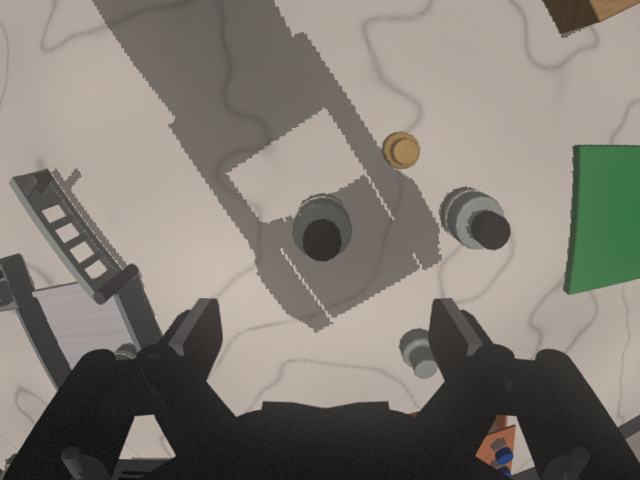

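```bash
python3 - <<'E'
from h import *
d=load('w5.png')
print(atz(d,322,240,66))
E
python3 -m handwheel '[{"tx":0,"ty":-0.1,"tz":-0.8,"wx":0,"wy":0,"wz":0,"gripper":1},{"tx":0.05,"ty":-0.05,"tz":-0.8,"wx":0,"wy":0,"wz":0,"gripper":1},{"tx":0.05,"ty":-0.05,"tz":-0.8,"wx":0,"wy":0,"wz":0,"gripper":1},{"tx":0.05,"ty":-0.05,"tz":-0.7,"wx":0,"wy":0,"wz":0,"gripper":1},{"tx":0,"ty":0,"tz":-0.2,"wx":0,"wy":0,"wz":0,"gripper":1},{"tx":0,"ty":0,"tz":0,"wx":0,"wy":0,"wz":0,"gripper":0.5}]'
```

```text
[540.42228382 198.52352196  66.        ]
t: 10.02
eef_pos: [548.9, 189.3, 79.0]
ee_rot: [[-0.966, 0.26, 0.01], [0.26, 0.966, 0.002], [-0.009, 0.005, -1.0]]
wrist_force: [-0.1, 1.0, -0.0]
finger_gap: 0.815
```

```bash
python3 -m handwheel '[{"tx":-0.24,"ty":0.25,"tz":-0.2,"wx":0,"wy":0.14,"wz":0,"gripper":0.5},{"tx":0,"ty":0,"tz":0,"wx":0,"wy":0,"wz":0,"gripper":0.2}]'
python3 - <<'E'
from h import *
snap('wrist','w6.png')
d=load('w6.png')
E
```

```text
t: 10.28
eef_pos: [541.7, 197.5, 74.2]
ee_rot: [[-0.966, 0.26, 0.002], [0.26, 0.966, 0.003], [-0.001, 0.003, -1.0]]
wrist_force: [0.4, 0.5, -0.6]
finger_gap: 0.601
```

View pics/w6.png

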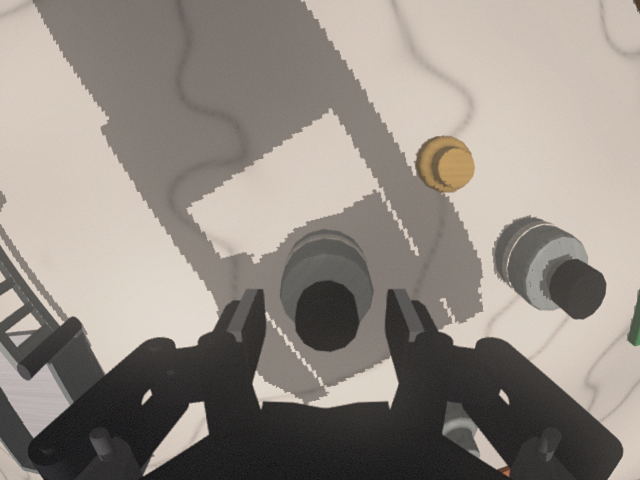

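```bash
python3 -m handwheel '[{"tx":-0.03,"ty":0,"tz":-0.15,"wx":0,"wy":0,"wz":0,"gripper":-1},{"tx":0,"ty":0,"tz":0,"wx":0,"wy":0,"wz":0,"gripper":-1},{"tx":0,"ty":0,"tz":0,"wx":0,"wy":0,"wz":0,"gripper":-1},{"tx":0,"ty":0,"tz":0,"wx":0,"wy":0,"wz":0,"gripper":-1}]'
```

```text
t: 10.82
eef_pos: [541.3, 197.4, 70.2]
ee_rot: [[-0.966, 0.26, 0.003], [0.26, 0.966, 0.003], [-0.002, 0.004, -1.0]]
wrist_force: [-0.6, -0.0, -1.7]
finger_gap: 0.281
```

```bash
python3 -m handwheel '[{"tx":0,"ty":0,"tz":0.8,"wx":0,"wy":0,"wz":0,"gripper":-1},{"tx":0,"ty":-0.2,"tz":1,"wx":0,"wy":0,"wz":0,"gripper":-1},{"tx":0.3,"ty":-0.95,"tz":1,"wx":0,"wy":0,"wz":0,"gripper":-1},{"tx":0.3,"ty":-0.95,"tz":0.7,"wx":0,"wy":0,"wz":0,"gripper":-1},{"tx":0.3,"ty":-0.95,"tz":0,"wx":0,"wy":0,"wz":0,"gripper":-1},{"tx":0.3,"ty":-0.95,"tz":0,"wx":0,"wy":0,"wz":0,"gripper":-1},{"tx":0.3,"ty":-0.95,"tz":0,"wx":0,"wy":0,"wz":0,"gripper":-1},{"tx":0.3,"ty":-0.95,"tz":0,"wx":0,"wy":0,"wz":0,"gripper":-1}]'
```

```text
t: 11.82
eef_pos: [595.3, 15.9, 178.3]
ee_rot: [[-0.966, 0.257, 0.002], [0.257, 0.966, 0.002], [-0.002, 0.003, -1.0]]
wrist_force: [0.8, 0.8, -2.2]
finger_gap: 0.28
```

```bash
python3 -m handwheel '[{"tx":0.3,"ty":-0.95,"tz":0,"wx":0,"wy":0,"wz":0,"gripper":-1},{"tx":0.3,"ty":-0.95,"tz":0,"wx":0,"wy":0,"wz":0,"gripper":-1},{"tx":0.3,"ty":-0.9,"tz":0,"wx":0,"wy":0,"wz":0,"gripper":-1},{"tx":0,"ty":0,"tz":0,"wx":0,"wy":0,"wz":0,"gripper":-1}]'
```

```text
t: 12.32
eef_pos: [623.0, -72.9, 177.6]
ee_rot: [[-0.966, 0.259, 0.001], [0.259, 0.966, 0.002], [-0.001, 0.003, -1.0]]
wrist_force: [0.2, 0.1, -1.6]
finger_gap: 0.28
```

```bash
python3 -m handwheel '[{"tx":0.3,"ty":-0.83,"tz":0,"wx":0,"wy":0,"wz":0,"gripper":-1},{"tx":0,"ty":0,"tz":-0.7,"wx":0,"wy":0,"wz":0,"gripper":-1},{"tx":0,"ty":0,"tz":-0.7,"wx":0,"wy":0,"wz":0,"gripper":-1},{"tx":0,"ty":0,"tz":0,"wx":0,"wy":0,"wz":0,"gripper":-1}]'
python3 - <<'E'
from ov import *
snap('wrist','w7.png')
overlay('w7.png',np.load('bay.npy'),'w7o.png',sc=1)
E
```

```text
t: 12.82
eef_pos: [631.1, -95.9, 132.1]
ee_rot: [[-0.966, 0.258, -0.001], [0.258, 0.966, 0.004], [0.002, 0.003, -1.0]]
wrist_force: [-0.3, -0.2, -0.8]
finger_gap: 0.277
```

View pics/w7o.png

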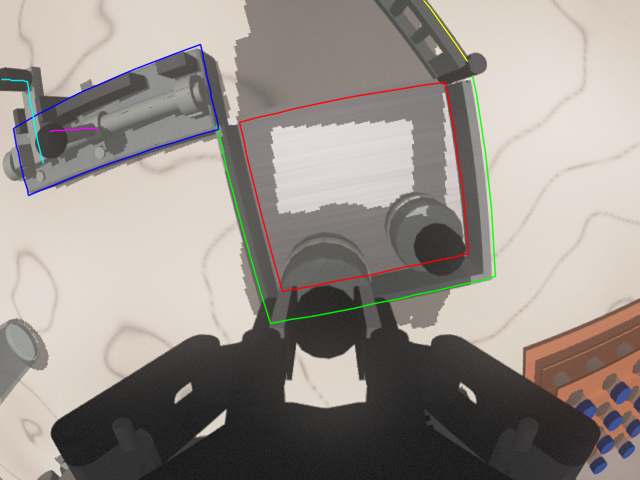

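```bash
python3 -m handwheel '[{"tx":0.03,"ty":-0.07,"tz":-0.6,"wx":0,"wy":0,"wz":0,"gripper":-1},{"tx":0,"ty":0,"tz":-0.5,"wx":0,"wy":0,"wz":0,"gripper":-1},{"tx":0,"ty":0,"tz":-0.4,"wx":0,"wy":0,"wz":0,"gripper":-1},{"tx":0,"ty":0,"tz":-0.15,"wx":0,"wy":0,"wz":0,"gripper":-1},{"tx":0,"ty":0,"tz":0,"wx":0,"wy":0,"wz":0,"gripper":-1}]'
```

```text
t: 13.5
eef_pos: [632.5, -97.5, 81.0]
ee_rot: [[-0.966, 0.258, 0.001], [0.258, 0.966, 0.003], [-0.0, 0.003, -1.0]]
wrist_force: [-0.1, 0.2, -2.1]
finger_gap: 0.281
```

```bash
python3 -m handwheel '[{"tx":0,"ty":0,"tz":-0.1,"wx":0,"wy":0,"wz":0,"gripper":-1},{"tx":0,"ty":0,"tz":0,"wx":0,"wy":0,"wz":0,"gripper":0},{"tx":0,"ty":0,"tz":0,"wx":0,"wy":0,"wz":0,"gripper":0.1},{"tx":0,"ty":0,"tz":0.5,"wx":0,"wy":0,"wz":0,"gripper":0.1},{"tx":0,"ty":0,"tz":1,"wx":0,"wy":0,"wz":0,"gripper":0.1},{"tx":0,"ty":0,"tz":1,"wx":0,"wy":0,"wz":0,"gripper":1},{"tx":0,"ty":0.5,"tz":1,"wx":0,"wy":0,"wz":0,"gripper":1},{"tx":-0.1,"ty":1,"tz":0.4,"wx":0,"wy":0,"wz":0,"gripper":1}]'
python3 - <<'E'
from h import *
snap('wrist','w8.png')
E
```

```text
t: 14.5
eef_pos: [630.1, -53.2, 205.0]
ee_rot: [[-0.966, 0.26, 0.006], [0.26, 0.966, 0.002], [-0.005, 0.004, -1.0]]
wrist_force: [-0.2, 0.1, 0.5]
finger_gap: 1.003
```

View pics/w8.png

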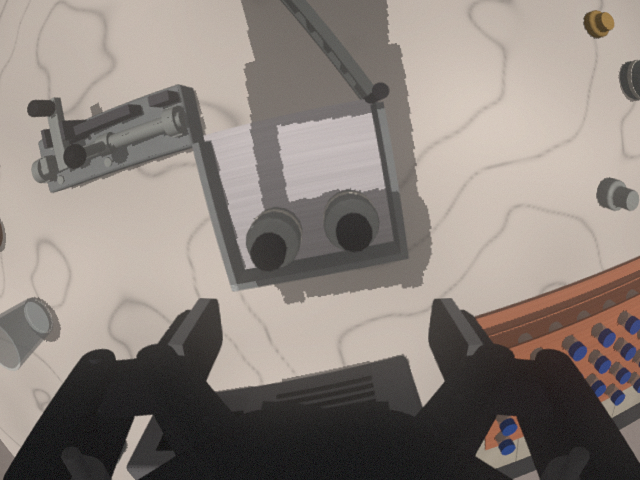

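Both cans stand in the back row, caps at (268,252) and (354,232). Next is can A.

```bash
python3 -m handwheel '[{"tx":-0.17,"ty":1,"tz":0,"wx":0,"wy":0.05,"wz":0,"gripper":1},{"tx":-0.17,"ty":1,"tz":0,"wx":0,"wy":0,"wz":0,"gripper":1},{"tx":-0.17,"ty":1,"tz":0,"wx":0,"wy":0,"wz":0,"gripper":1},{"tx":-0.17,"ty":1,"tz":0,"wx":0,"wy":0,"wz":0,"gripper":1},{"tx":-0.17,"ty":1,"tz":0,"wx":0,"wy":0,"wz":0,"gripper":1},{"tx":-0.17,"ty":1,"tz":0,"wx":0,"wy":0,"wz":0,"gripper":1},{"tx":-0.17,"ty":1,"tz":0,"wx":0,"wy":0,"wz":0,"gripper":1},{"tx":-0.17,"ty":1,"tz":0,"wx":0,"wy":0,"wz":0,"gripper":1}]'
```

```text
t: 15.55
eef_pos: [588.2, 196.4, 218.0]
ee_rot: [[-0.966, 0.259, 0.015], [0.259, 0.966, 0.004], [-0.013, 0.008, -1.0]]
wrist_force: [0.5, -0.2, 1.1]
finger_gap: 1.003
```

```bash
python3 -m handwheel '[{"tx":-0.17,"ty":0.95,"tz":0,"wx":0,"wy":0,"wz":0,"gripper":1},{"tx":-0.17,"ty":0.95,"tz":0,"wx":0,"wy":0,"wz":0,"gripper":1},{"tx":-0.17,"ty":0.9,"tz":0,"wx":0,"wy":0,"wz":0,"gripper":1},{"tx":-0.1,"ty":0.6,"tz":0,"wx":0,"wy":0,"wz":0,"gripper":1},{"tx":0,"ty":0,"tz":-0.5,"wx":0,"wy":0,"wz":0,"gripper":1},{"tx":0,"ty":0,"tz":0,"wx":0,"wy":0,"wz":0,"gripper":1}]'
python3 - <<'E'
from h import *
snap('wrist','w9.png')
E
```

```text
t: 16.3
eef_pos: [568.9, 302.8, 207.6]
ee_rot: [[-0.966, 0.257, 0.019], [0.257, 0.966, 0.006], [-0.017, 0.011, -1.0]]
wrist_force: [-0.1, 0.2, 0.3]
finger_gap: 1.002
```

View pics/w9.png

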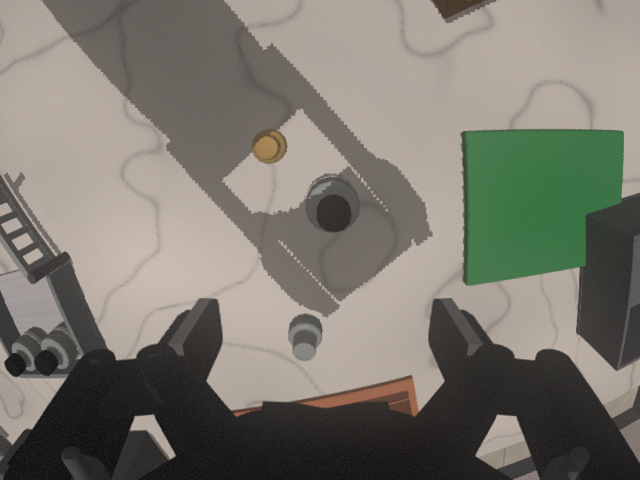

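```bash
python3 - <<'E'
from h import *
d=load('w9.png')
print(atz(d,334,211,66))
E
python3 -m handwheel '[{"tx":-0.1,"ty":0.33,"tz":0,"wx":-0.09,"wy":0.27,"wz":0,"gripper":1},{"tx":0,"ty":0,"tz":-1,"wx":0,"wy":0,"wz":0,"gripper":1},{"tx":0,"ty":0,"tz":-1,"wx":0,"wy":0,"wz":0,"gripper":1},{"tx":0,"ty":0,"tz":-1,"wx":0,"wy":0,"wz":0,"gripper":1},{"tx":0,"ty":0,"tz":-0.6,"wx":0,"wy":0,"wz":0,"gripper":1},{"tx":0,"ty":0,"tz":-0.1,"wx":0,"wy":0,"wz":0,"gripper":1},{"tx":0,"ty":0,"tz":0,"wx":0,"wy":0,"wz":0,"gripper":0.5}]'
```

```text
[558.44669627 313.58171948  66.        ]
t: 17.23
eef_pos: [567.5, 313.3, 98.1]
ee_rot: [[-0.966, 0.26, 0.001], [0.26, 0.966, 0.001], [-0.001, 0.001, -1.0]]
wrist_force: [-0.3, -0.4, 0.7]
finger_gap: 0.816
```

```bash
python3 - <<'E'
from h import *
snap('wrist','w10.png')
E
```

```text
(no output)
```

View pics/w10.png

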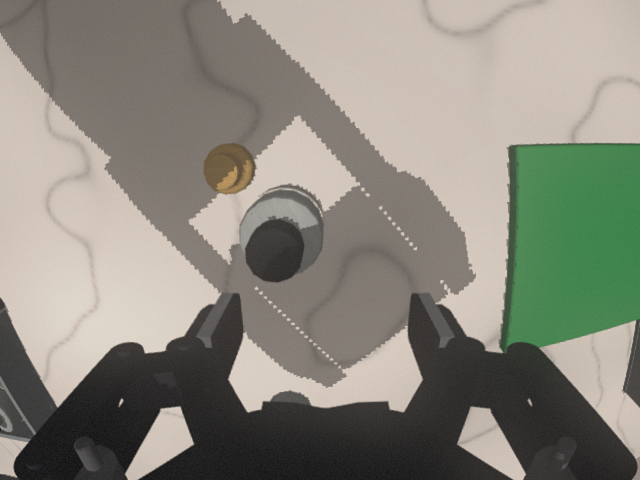

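The can has just been knocked aside: its cap is now at (274,250), next to the fitting. I'll measure it again.

```bash
python3 - <<'E'
from h import *
d=load('w10.png')
for p in ((274,250),): 
  for z in (60,68): print(atz(d,*p,z))
print('fit',atz(d,225,171,26), 'tcp',d['state']['eef_pos'])
snap('top','t10.png'); crop('t10.png',190,190,270,300,6,'t10c.png')
E
```

```text
[541.77679357 296.03982065  60.        ]
[539.46742348 297.86183664  68.        ]
fit [502.47175289 275.54066188  26.        ] tcp [567.49940195 313.27608126  98.10581057]
```

View pics/t10c.png

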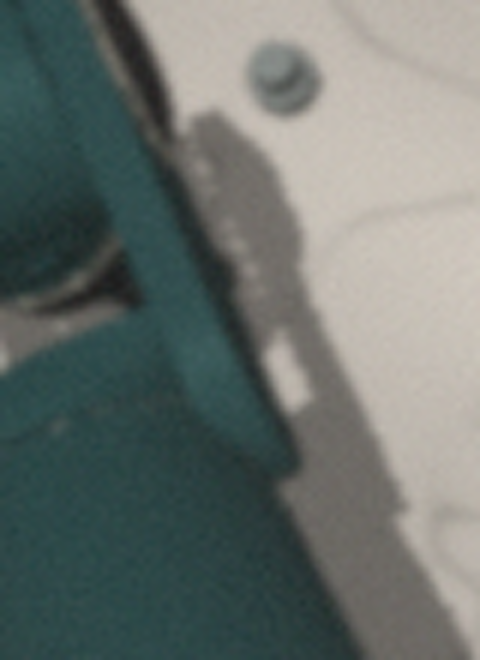

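```bash
python3 -m handwheel '[{"tx":-0.86,"ty":-0.56,"tz":0,"wx":0,"wy":0,"wz":0,"gripper":1},{"tx":0,"ty":0,"tz":0,"wx":0,"wy":0,"wz":0,"gripper":1},{"tx":0,"ty":0,"tz":-0.3,"wx":0,"wy":0,"wz":0,"gripper":1},{"tx":0,"ty":0,"tz":-0.3,"wx":0,"wy":0,"wz":0,"gripper":1},{"tx":0,"ty":0,"tz":0,"wx":0,"wy":0,"wz":0,"gripper":0.5}]'
python3 - <<'E'
from h import *
snap('wrist','w11.png')
E
```

```text
t: 17.95
eef_pos: [543.2, 297.3, 82.1]
ee_rot: [[-0.966, 0.26, 0.005], [0.26, 0.966, 0.003], [-0.004, 0.004, -1.0]]
wrist_force: [-0.5, 0.1, -0.2]
finger_gap: 0.819
```

View pics/w11.png

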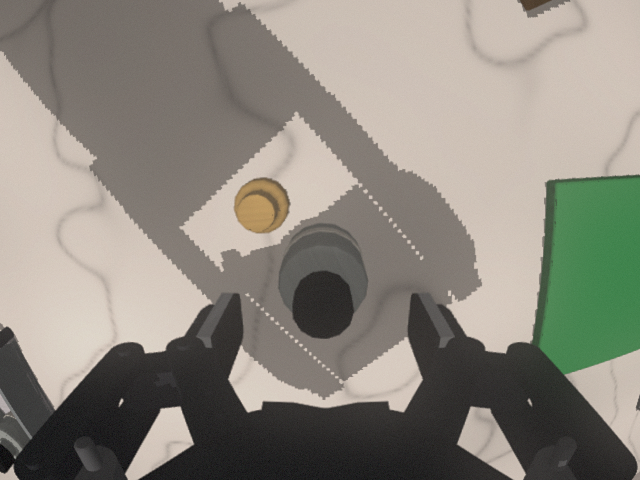

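The cap is centred at (323,304). Going down 12 mm and closing.

```bash
python3 -m handwheel '[{"tx":-0.05,"ty":0,"tz":-0.3,"wx":0,"wy":0.06,"wz":0,"gripper":0.2},{"tx":0,"ty":0,"tz":-0.12,"wx":0,"wy":0,"wz":0,"gripper":-0.2},{"tx":0,"ty":0,"tz":0,"wx":0,"wy":0,"wz":0,"gripper":-0.2}]'
```

```text
t: 18.38
eef_pos: [541.9, 297.5, 68.8]
ee_rot: [[-0.966, 0.26, 0.001], [0.26, 0.966, 0.003], [-0.0, 0.003, -1.0]]
wrist_force: [0.4, -0.4, 0.0]
finger_gap: 0.403
```

```bash
python3 -m handwheel '[{"tx":0,"ty":0,"tz":0,"wx":0,"wy":0,"wz":0,"gripper":-1},{"tx":0,"ty":0,"tz":0,"wx":0,"wy":0,"wz":0,"gripper":-1},{"tx":0,"ty":0,"tz":0,"wx":0,"wy":0,"wz":0,"gripper":-1},{"tx":0,"ty":0,"tz":0.7,"wx":0,"wy":0,"wz":0,"gripper":-1},{"tx":0,"ty":0,"tz":1,"wx":0,"wy":0,"wz":0,"gripper":-1},{"tx":0,"ty":-0.3,"tz":1,"wx":0,"wy":0,"wz":0,"gripper":-1},{"tx":0.08,"ty":-1,"tz":0.8,"wx":0,"wy":0,"wz":0,"gripper":-1},{"tx":0.08,"ty":-1,"tz":0,"wx":0,"wy":0,"wz":0,"gripper":-1}]'
```

```text
t: 19.38
eef_pos: [546.5, 228.3, 184.0]
ee_rot: [[-0.966, 0.258, 0.005], [0.258, 0.966, 0.004], [-0.003, 0.006, -1.0]]
wrist_force: [-0.2, 0.1, -1.9]
finger_gap: 0.279
```

```bash
python3 -m handwheel '[{"tx":0.08,"ty":-1,"tz":0,"wx":0,"wy":0,"wz":0,"gripper":-1},{"tx":0.08,"ty":-1,"tz":0,"wx":0,"wy":0,"wz":0,"gripper":-1},{"tx":0.08,"ty":-1,"tz":0,"wx":0,"wy":0,"wz":0,"gripper":-1},{"tx":0.08,"ty":-1,"tz":0,"wx":0,"wy":0,"wz":0,"gripper":-1},{"tx":0.08,"ty":-1,"tz":0,"wx":0,"wy":0,"wz":0,"gripper":-1},{"tx":0.08,"ty":-1,"tz":0,"wx":0,"wy":0,"wz":0,"gripper":-1},{"tx":0.08,"ty":-1,"tz":0,"wx":0,"wy":0,"wz":0,"gripper":-1},{"tx":0.08,"ty":-0.5,"tz":0,"wx":0,"wy":0,"wz":0,"gripper":-1}]'
```

```text
t: 20.38
eef_pos: [566.4, -4.4, 198.9]
ee_rot: [[-0.966, 0.258, 0.018], [0.258, 0.966, 0.006], [-0.015, 0.011, -1.0]]
wrist_force: [0.8, 0.8, -1.7]
finger_gap: 0.276
```

```bash
python3 -m handwheel '[{"tx":0.1,"ty":-0.9,"tz":0,"wx":-0.08,"wy":0.25,"wz":0,"gripper":-1},{"tx":0.1,"ty":-0.8,"tz":-0.5,"wx":0,"wy":0,"wz":0,"gripper":-1},{"tx":0,"ty":0,"tz":-0.8,"wx":0,"wy":0,"wz":0,"gripper":-1},{"tx":0,"ty":0,"tz":-0.8,"wx":0,"wy":0,"wz":0,"gripper":-1},{"tx":0,"ty":0,"tz":0,"wx":0,"wy":0,"wz":0,"gripper":-1}]'
python3 - <<'E'
from ov import *
snap('wrist','w12.png')
overlay('w12.png',np.load('bay.npy'),'w12o.png',sc=1)
E
```

```text
t: 21.0
eef_pos: [573.6, -57.0, 139.8]
ee_rot: [[-0.966, 0.258, 0.005], [0.258, 0.966, 0.001], [-0.004, 0.002, -1.0]]
wrist_force: [0.3, 0.6, -1.9]
finger_gap: 0.278
```

View pics/w12o.png

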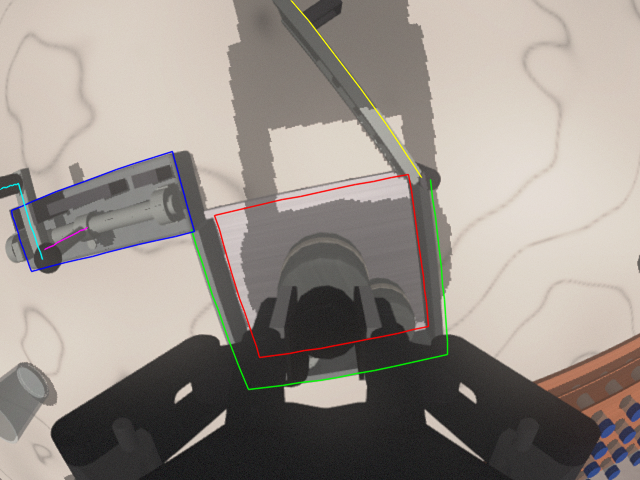

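```bash
python3 -m handwheel '[{"tx":0,"ty":-0.17,"tz":-0.6,"wx":0,"wy":0.06,"wz":0,"gripper":-1},{"tx":0,"ty":0,"tz":-0.6,"wx":0,"wy":0,"wz":0,"gripper":-1},{"tx":0,"ty":0,"tz":-0.5,"wx":0,"wy":0,"wz":0,"gripper":-1},{"tx":0,"ty":0,"tz":-0.2,"wx":0,"wy":0,"wz":0,"gripper":-1},{"tx":0,"ty":0,"tz":0,"wx":0,"wy":0,"wz":0,"gripper":-1}]'
```

```text
t: 21.68
eef_pos: [574.7, -62.1, 82.3]
ee_rot: [[-0.966, 0.258, 0.004], [0.258, 0.966, 0.0], [-0.004, 0.001, -1.0]]
wrist_force: [-1.1, -0.2, -2.2]
finger_gap: 0.282
```

```bash
python3 -m handwheel '[{"tx":0,"ty":0,"tz":-0.15,"wx":0,"wy":0,"wz":0,"gripper":-1},{"tx":0,"ty":0,"tz":-0.07,"wx":0,"wy":0,"wz":0,"gripper":-1},{"tx":0,"ty":0,"tz":0,"wx":0,"wy":0,"wz":0,"gripper":-1}]'
```

```text
t: 22.05
eef_pos: [575.8, -62.3, 77.4]
ee_rot: [[-0.966, 0.258, 0.007], [0.258, 0.966, -0.001], [-0.007, 0.001, -1.0]]
wrist_force: [0.5, -0.0, -1.3]
finger_gap: 0.281
```

Release, rise and look.

```bash
python3 -m handwheel '[{"tx":0,"ty":0,"tz":0,"wx":0,"wy":0,"wz":0,"gripper":0},{"tx":0,"ty":0,"tz":0,"wx":0,"wy":0,"wz":0,"gripper":0},{"tx":0,"ty":0,"tz":0.5,"wx":0,"wy":0,"wz":0,"gripper":0},{"tx":0,"ty":0,"tz":1,"wx":0,"wy":0,"wz":0,"gripper":0},{"tx":-0.3,"ty":0,"tz":1,"wx":0,"wy":0,"wz":0,"gripper":0},{"tx":-0.8,"ty":0,"tz":1,"wx":0,"wy":0.05,"wz":-1,"gripper":-1},{"tx":-0.8,"ty":0,"tz":1,"wx":0,"wy":0.05,"wz":-1,"gripper":-1},{"tx":0,"ty":0,"tz":0,"wx":0,"wy":0,"wz":-1,"gripper":-1}]'
python3 - <<'E'
from ov import *
snap('wrist','w13.png')
E
```

```text
t: 23.05
eef_pos: [517.1, -62.1, 223.1]
ee_rot: [[-0.889, 0.458, 0.004], [0.458, 0.889, -0.001], [-0.005, 0.001, -1.0]]
wrist_force: [-0.0, -1.0, 0.2]
finger_gap: 0.001
```

View pics/w13.png

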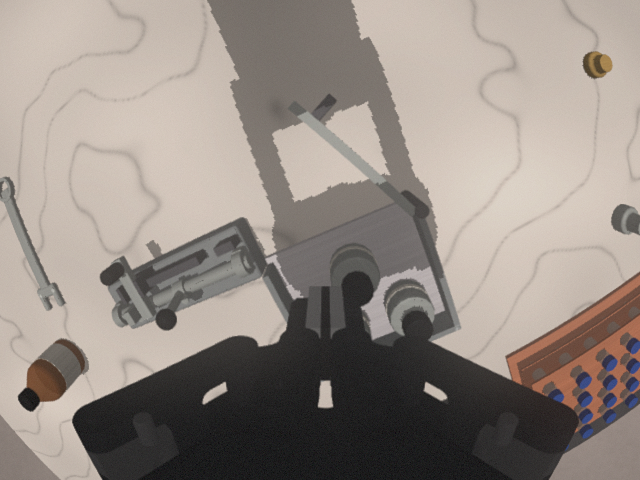

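All three cans are in the bay; the front can's cap is at (356,290). I turned the wrist the wrong way and will undo that. First I'll refit the bay from the sharper wrist pictures.

```bash
python3 - <<'E'
from h import *
crop('w8.png',20,70,240,300,3.4,'w8c.png')
crop('w13.png',90,80,300,340,2.3,'w13x.png')
crop('w8.png',190,70,420,300,3.4,'w8d.png')
E
```

```text
(no output)
```

View pics/w8c.png

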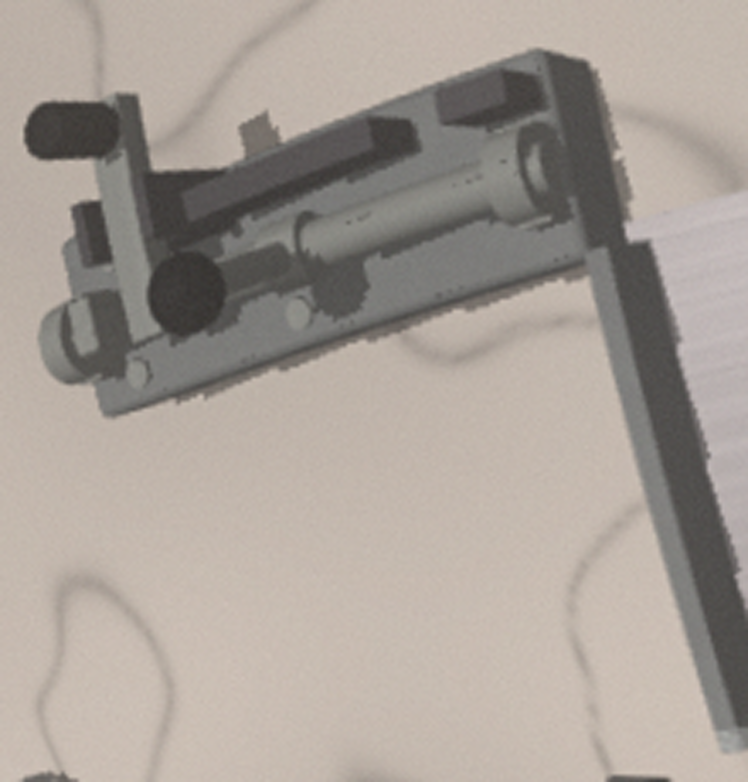

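View pics/w8d.png

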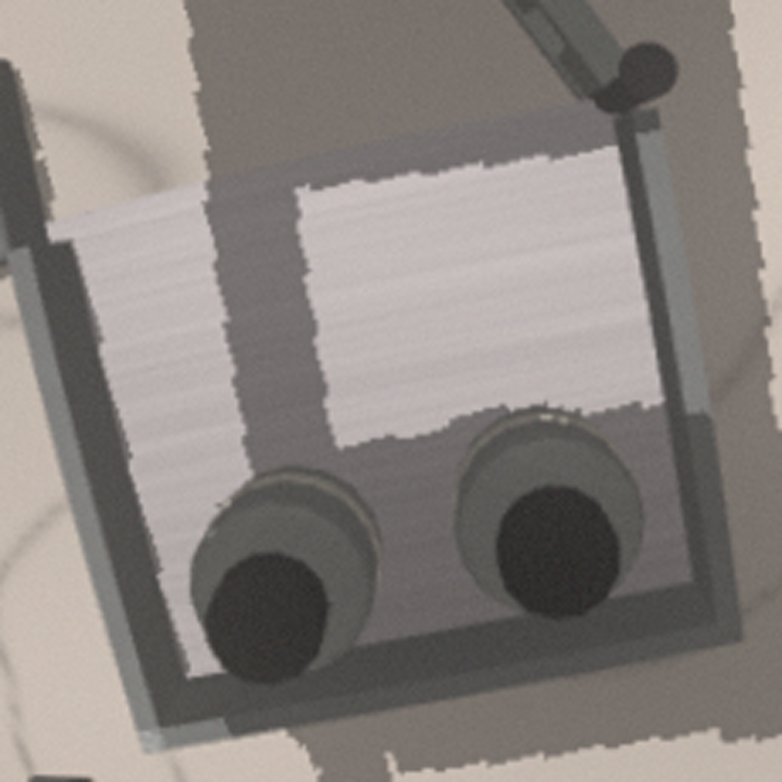

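```bash
cat > fit2.py <<'E'
from ov import *
from scipy.optimize import least_squares
W=load('w8.png')
C=lambda p:np.array(p)/3.4+[20,70]
D=lambda p:np.array(p)/3.4+[190,70]
ob=[(D((150,752)),(69,-76,42)),(D((741,637)),(69,76,42)),(D((692,583)),(63,70,8)),(D((190,677)),(63,-70,8)),(C((585,262)),(-57,-77,36)),(C((545,50)),(-111,-77,36)),(C((105,413)),(-57,-241,36)),(C((45,130)),(-125,-187,92))]
f=lambda q:np.concatenate([np.array(proj(W,B(q,X)))-p for p,X in ob])
r=least_squares(f,np.load('bay.npy'),x_scale=[100,100,.1],loss='soft_l1');q=r.x;print(q);print(np.round(f(q).reshape(-1,2),1))
np.save('bay2.npy',q)
# handle knob: ray, find angle with bolt 0
from scipy.optimize import minimize
p=C((186,292))
g=lambda a:np.linalg.norm(np.array(proj(W,B(q,(-80-48*np.sin(a[0]),-150,50+48*np.cos(a[0])))))-p)
for a in(-.3,-.2,-.1,0,.1): print(a,g([a]))
c,s=np.cos(q[2]),np.sin(q[2])
for n,p in(('c1',(268,618)),('c2',(558,552))):
    x=atz(W,*D(p),75);d=x[:2]-q[:2];print(n,x,'bay',c*d[0]+s*d[1],-s*d[0]+c*d[1])
E
python3 fit2.py
```

```text
[ 6.04031179e+02 -6.47166139e+01 -6.41009041e-02]
[[-1.4  0.4]
 [ 1.4  1.4]
 [ 0.5 -0.5]
 [-0.8  0.2]
 [ 2.1 -0.8]
 [ 0.1 -2.1]
 [-1.3  2.3]
 [-0.7  0.2]]
-0.3 12.441626942787238
-0.2 6.1463708647699855
-0.1 1.2239630974088422
0 6.981902426548768
0.1 13.35604502766413
c1 [631.86105201 -95.14251815  75.        ] bay 29.721709366154286 -28.58071821431726
c2 [633.70556278 -32.65166209  75.        ] bay 27.559454216782722 33.899950514251266
```

```bash
python3 -m handwheel '[{"tx":-0.42,"ty":0.48,"tz":0,"wx":0,"wy":0,"wz":1,"gripper":-1},{"tx":-0.42,"ty":0.48,"tz":0,"wx":0,"wy":0,"wz":1,"gripper":-1},{"tx":-0.42,"ty":0.48,"tz":-0.3,"wx":0,"wy":0,"wz":1,"gripper":-1},{"tx":-0.42,"ty":0.48,"tz":-0.5,"wx":0,"wy":0,"wz":1,"gripper":-1},{"tx":-0.42,"ty":0.48,"tz":-0.5,"wx":0,"wy":0,"wz":1,"gripper":-1},{"tx":0,"ty":0,"tz":-0.5,"wx":0,"wy":0,"wz":1,"gripper":-1},{"tx":0,"ty":0,"tz":-0.5,"wx":0,"wy":0,"wz":0,"gripper":-1},{"tx":0,"ty":0,"tz":0,"wx":0,"wy":0,"wz":0,"gripper":-1}]'
python3 - <<'E'
from ov import *
snap('wrist','w14.png')
q=np.array([603.3,-64,-.06]);np.save('bay3.npy',q)
overlay('w14.png',q,'w14o.png')
E
```

```text
t: 24.1
eef_pos: [452.5, 12.0, 155.3]
ee_rot: [[-0.999, 0.041, 0.007], [0.041, 0.999, 0.001], [-0.007, 0.001, -1.0]]
wrist_force: [-0.3, -0.4, 0.4]
finger_gap: 0.0
```

View pics/w14o.png

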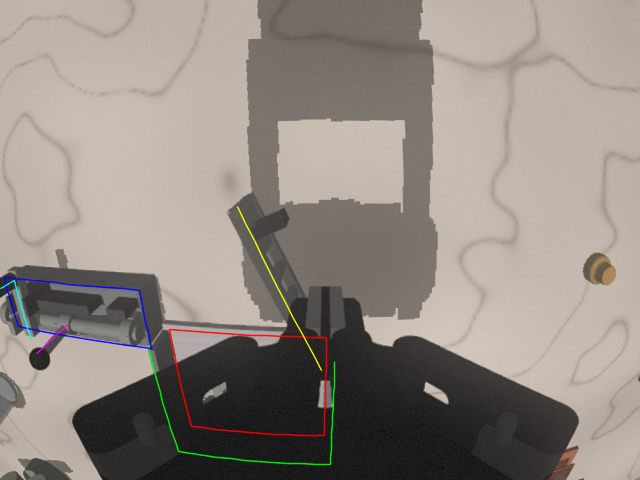

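```bash
python3 -m handwheel '[{"tx":0,"ty":0,"tz":-0.8,"wx":0,"wy":0.1,"wz":0,"gripper":-1},{"tx":0,"ty":0,"tz":-0.8,"wx":0,"wy":0,"wz":0,"gripper":-1},{"tx":0,"ty":0,"tz":-0.8,"wx":0,"wy":0,"wz":0,"gripper":-1},{"tx":0,"ty":0,"tz":-0.6,"wx":0,"wy":0,"wz":0,"gripper":-1},{"tx":0,"ty":0,"tz":0,"wx":0,"wy":0,"wz":0,"gripper":-1}]'
```

```text
t: 24.78
eef_pos: [455.1, 11.2, 67.5]
ee_rot: [[-0.999, 0.046, 0.005], [0.046, 0.999, 0.001], [-0.005, 0.001, -1.0]]
wrist_force: [0.1, 1.3, 1.6]
finger_gap: -0.003
```

```bash
python3 - <<'E'
from ov import *
q=np.load('bay3.npy')
pv=np.array([455.1,11.2])
for g in (1.15,1.0,.85,.7,.55,.4,.25,.1,0,-.03):
    off=4+11*np.cos(g)+14.5*abs(np.sin(g)); r=80
    X=np.array([-66,66,0])+r*np.array([-np.sin(g),-np.cos(g),0])-off*np.array([np.cos(g),-np.sin(g),0])
    w=B(q,X)[:2]; print(g,np.round(w,1),np.round((w-pv)/30,2)); pv=w
E
```

```text
1.15 [458.9  -2.1] [ 0.13 -0.44]
1.0 [460.8 -14. ] [ 0.06 -0.4 ]
0.85 [464.6 -25.8] [ 0.13 -0.39]
0.7 [470.5 -37.2] [ 0.2  -0.38]
0.55 [478.4 -47.7] [ 0.26 -0.35]
0.4 [488.1 -57.1] [ 0.33 -0.31]
0.25 [499.6 -64.8] [ 0.38 -0.26]
0.1 [512.4 -70.5] [ 0.43 -0.19]
0 [521.6 -73.1] [ 0.31 -0.09]
-0.03 [523.6 -73.7] [ 0.06 -0.02]
```

```bash
python3 -m handwheel '[{"tx":0.13,"ty":-0.44,"tz":-0.2,"wx":0,"wy":0,"wz":0,"gripper":-1},{"tx":0.06,"ty":-0.4,"tz":0,"wx":0,"wy":0,"wz":0,"gripper":-1},{"tx":0.13,"ty":-0.4,"tz":0,"wx":0,"wy":0,"wz":0,"gripper":-1},{"tx":0.2,"ty":-0.38,"tz":0,"wx":0,"wy":0,"wz":0,"gripper":-1}]'
```

```text
t: 25.28
eef_pos: [472.7, -40.5, 63.7]
ee_rot: [[-0.999, 0.045, 0.008], [0.045, 0.999, 0.001], [-0.008, 0.001, -1.0]]
wrist_force: [-0.1, 1.9, 0.3]
finger_gap: -0.001
```

```bash
python3 -m handwheel '[{"tx":0.26,"ty":-0.33,"tz":0,"wx":0,"wy":0,"wz":0,"gripper":-1},{"tx":0.33,"ty":-0.28,"tz":0,"wx":0,"wy":0,"wz":0,"gripper":-1},{"tx":0.38,"ty":-0.22,"tz":0,"wx":0,"wy":0,"wz":0,"gripper":-1},{"tx":0.3,"ty":-0.12,"tz":0,"wx":0,"wy":0,"wz":0,"gripper":-1}]'
python3 - <<'E'
from ov import *
snap('wrist','w15.png')
E
```

```text
t: 25.78
eef_pos: [513.7, -71.9, 63.9]
ee_rot: [[-0.999, 0.047, 0.008], [0.047, 0.999, 0.001], [-0.008, 0.001, -1.0]]
wrist_force: [-1.2, 0.9, -0.2]
finger_gap: 0.001
```

View pics/w15.png

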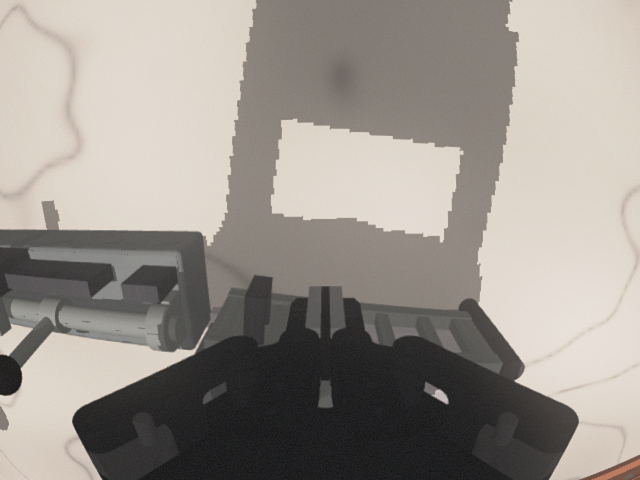

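The gate is nearly shut and the fingers sit on its front at (325,320). I'll push on until it stops.

```bash
python3 -m handwheel '[{"tx":0.2,"ty":-0.03,"tz":0,"wx":0,"wy":0,"wz":0,"gripper":-1},{"tx":0.15,"ty":0,"tz":0,"wx":0,"wy":0,"wz":0,"gripper":-1},{"tx":0.1,"ty":0,"tz":0,"wx":0,"wy":0,"wz":0,"gripper":-1}]'
```

```text
t: 26.2
eef_pos: [523.2, -73.2, 63.7]
ee_rot: [[-0.999, 0.046, -0.008], [0.046, 0.999, -0.0], [0.008, -0.001, -1.0]]
wrist_force: [-49.1, -0.4, 33.1]
finger_gap: -0.001
```

```bash
python3 -m handwheel '[{"tx":0.1,"ty":0,"tz":0,"wx":0,"wy":0,"wz":0,"gripper":-1}]'
```

```text
t: 26.32
eef_pos: [523.2, -73.2, 63.8]
ee_rot: [[-0.999, 0.046, -0.017], [0.046, 0.999, -0.0], [0.017, -0.001, -1.0]]
wrist_force: [-41.6, -1.1, 26.6]
finger_gap: -0.005
```

The gate is against its stop (49 N on the fingers), so I'm backing off.

```bash
python3 -m handwheel '[{"tx":-0.3,"ty":0,"tz":0,"wx":0,"wy":0,"wz":0,"gripper":-1},{"tx":-0.8,"ty":0,"tz":0,"wx":0,"wy":0,"wz":0,"gripper":-1},{"tx":-0.6,"ty":0,"tz":0.8,"wx":0,"wy":0,"wz":0,"gripper":-1},{"tx":0,"ty":0,"tz":1,"wx":0,"wy":0,"wz":0,"gripper":-1},{"tx":0,"ty":0,"tz":1,"wx":0,"wy":0,"wz":0,"gripper":-1},{"tx":0,"ty":0,"tz":1,"wx":0,"wy":0,"wz":0,"gripper":-1},{"tx":0,"ty":-0.5,"tz":0.8,"wx":0,"wy":0,"wz":0,"gripper":-1},{"tx":0,"ty":-0.5,"tz":0,"wx":0,"wy":0,"wz":0,"gripper":-1}]'
python3 - <<'E'
from ov import *
snap('wrist','w16.png')
overlay('w16.png',np.load('bay3.npy'),'w16o.png',g=0)
E
```

```text
t: 27.32
eef_pos: [470.2, -102.0, 206.7]
ee_rot: [[-0.999, 0.042, -0.014], [0.042, 0.999, -0.002], [0.014, -0.002, -1.0]]
wrist_force: [-0.3, -0.2, -1.1]
finger_gap: -0.002
```

View pics/w16.png

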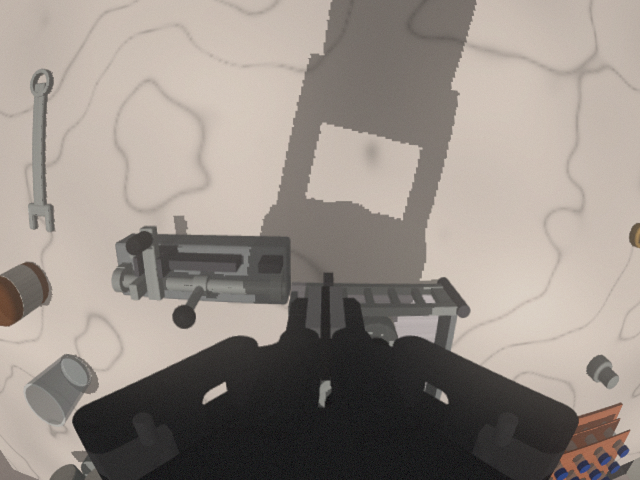

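View pics/w16o.png

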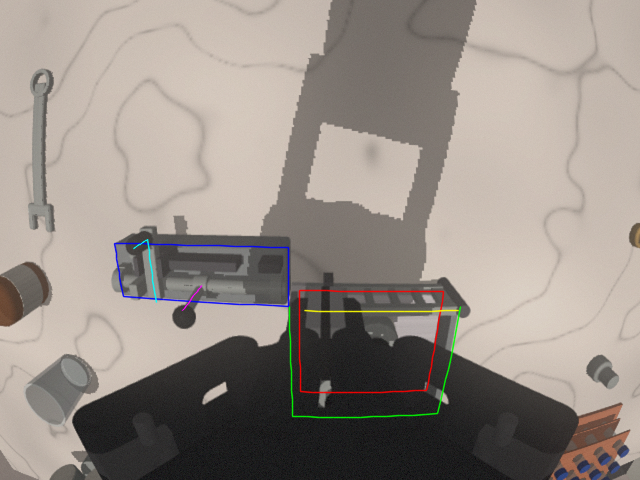

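The gate lies along the tray front and looks shut. Next the lock knob, seen at about (138,243).

```bash
python3 - <<'E'
from ov import *
d=load('w16.png'); crop('w16.png',100,210,320,340,3.5,'w16c.png')
print(atz(d,138,243,85), B(np.load('bay3.npy'),(-125,-187,92)))
E
python3 -m handwheel '[{"tx":0,"ty":-0.9,"tz":0,"wx":0,"wy":-0.1,"wz":0,"gripper":-1},{"tx":0,"ty":-0.9,"tz":0,"wx":0,"wy":-0.1,"wz":0,"gripper":-0.2},{"tx":0,"ty":-0.9,"tz":0,"wx":0,"wy":0,"wz":0,"gripper":0},{"tx":0,"ty":-0.9,"tz":0,"wx":0,"wy":0,"wz":0,"gripper":0},{"tx":0,"ty":-0.9,"tz":-0.4,"wx":0,"wy":0,"wz":0,"gripper":0},{"tx":0,"ty":0,"tz":-0.6,"wx":0,"wy":0,"wz":0,"gripper":0},{"tx":0,"ty":0,"tz":-0.4,"wx":0,"wy":0,"wz":0,"gripper":0},{"tx":0,"ty":0,"tz":0,"wx":0,"wy":0,"wz":0,"gripper":0}]'
python3 - <<'E'
from ov import *
snap('wrist','w17.png')
E
```

```text
[ 465.7102667  -242.43506855   85.        ] [ 467.3116633  -243.16800016   92.        ]
t: 28.38
eef_pos: [467.1, -240.3, 151.8]
ee_rot: [[-0.999, 0.044, -0.01], [0.044, 0.999, 0.004], [0.01, 0.003, -1.0]]
wrist_force: [0.0, -0.3, 0.9]
finger_gap: 0.497
```

View pics/w17.png

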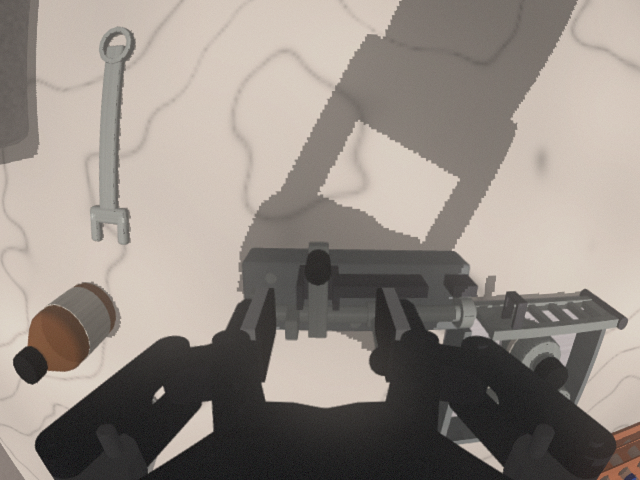

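View pics/w16c.png

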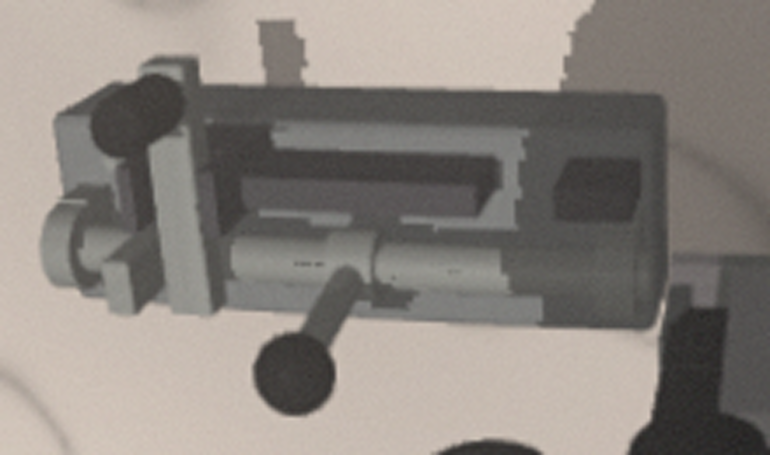

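The lock knob's top is at about (318,266).

```bash
python3 - <<'E'
from ov import *
d=load('w17.png')
print(atz(d,318,267,90))
E
```

```text
[ 463.3253122  -243.70215254   90.        ]
```

```bash
python3 -m handwheel '[{"tx":-0.05,"ty":-0.1,"tz":-0.6,"wx":-0.05,"wy":-0.14,"wz":0,"gripper":0},{"tx":0,"ty":0,"tz":-0.5,"wx":0,"wy":0,"wz":0,"gripper":0},{"tx":0,"ty":0,"tz":-0.4,"wx":0,"wy":0,"wz":0,"gripper":0},{"tx":0,"ty":0,"tz":-0.1,"wx":0,"wy":0,"wz":0,"gripper":0},{"tx":0,"ty":0,"tz":0,"wx":0,"wy":0,"wz":0,"gripper":0}]'
python3 - <<'E'
from ov import *
snap('wrist','w18.png')
E
```

```text
t: 29.05
eef_pos: [467.2, -242.3, 105.0]
ee_rot: [[-0.999, 0.041, 0.003], [0.041, 0.999, -0.002], [-0.003, -0.002, -1.0]]
wrist_force: [-0.8, 0.3, -0.4]
finger_gap: 0.504
```

View pics/w18.png

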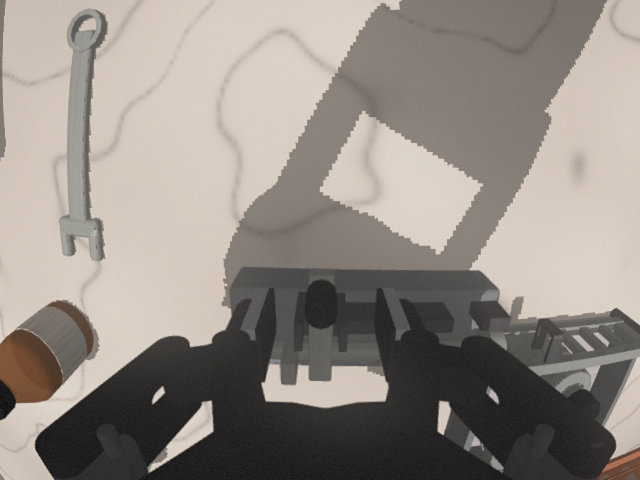

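```bash
python3 -m handwheel '[{"tx":-0.05,"ty":-0.04,"tz":-0.25,"wx":0,"wy":0,"wz":0,"gripper":0},{"tx":0,"ty":0,"tz":-0.05,"wx":0,"wy":0,"wz":0,"gripper":-0.4},{"tx":0,"ty":0,"tz":0,"wx":0,"wy":0,"wz":0,"gripper":-1},{"tx":0,"ty":0,"tz":0,"wx":0,"wy":0,"wz":0,"gripper":-1},{"tx":0,"ty":0,"tz":0,"wx":0,"wy":0,"wz":0,"gripper":-1}]'
```

```text
t: 29.72
eef_pos: [465.9, -244.0, 96.5]
ee_rot: [[-0.999, 0.042, 0.005], [0.042, 0.999, -0.003], [-0.005, -0.003, -1.0]]
wrist_force: [0.4, -0.5, -0.8]
finger_gap: 0.137
```

```bash
python3 -m handwheel '[{"tx":-0.25,"ty":0.015,"tz":0,"wx":0,"wy":0,"wz":0,"gripper":-1},{"tx":-0.25,"ty":0.015,"tz":0,"wx":0,"wy":0,"wz":0,"gripper":-1},{"tx":-0.25,"ty":0.015,"tz":0,"wx":0,"wy":0,"wz":0,"gripper":-1}]'
```

```text
t: 30.1
eef_pos: [442.4, -242.5, 96.5]
ee_rot: [[-0.999, 0.041, 0.005], [0.041, 0.999, -0.003], [-0.005, -0.003, -1.0]]
wrist_force: [2.5, -0.3, -2.1]
finger_gap: 0.134
```

```bash
python3 -m handwheel '[{"tx":-0.17,"ty":0.01,"tz":0,"wx":0,"wy":0,"wz":0,"gripper":-1},{"tx":0,"ty":0,"tz":0,"wx":0,"wy":0,"wz":0,"gripper":-1}]'
```

```text
t: 30.35
eef_pos: [436.3, -242.2, 96.6]
ee_rot: [[-0.999, 0.042, 0.005], [0.042, 0.999, -0.003], [-0.006, -0.003, -1.0]]
wrist_force: [2.2, -0.8, -2.8]
finger_gap: 0.136
```

Lock bar pulled 29.6 mm. Releasing, rising and checking.

```bash
python3 -m handwheel '[{"tx":0,"ty":0,"tz":0,"wx":0,"wy":0,"wz":0,"gripper":-0.3},{"tx":0,"ty":0,"tz":0,"wx":0,"wy":0,"wz":0,"gripper":-0.2},{"tx":0,"ty":0,"tz":1,"wx":0,"wy":0,"wz":0,"gripper":-0.2},{"tx":0,"ty":0,"tz":1,"wx":0,"wy":0,"wz":0,"gripper":-0.2},{"tx":0,"ty":0.3,"tz":1,"wx":0,"wy":0,"wz":0,"gripper":-0.2},{"tx":0,"ty":0.6,"tz":0,"wx":0,"wy":0,"wz":0,"gripper":0.3},{"tx":0,"ty":0,"tz":0,"wx":0,"wy":0,"wz":0,"gripper":0.3}]'
python3 - <<'E'
from ov import *
snap('wrist','w19.png')
im,s=snap('scene','s19.png'); crop('s19.png',190,165,340,305,5,'s19c.png')
d=load('w16.png'); print(atz(d,184,316.6,98))
E
```

```text
t: 31.22
eef_pos: [436.0, -214.0, 188.5]
ee_rot: [[-0.999, 0.042, 0.003], [0.042, 0.999, -0.002], [-0.003, -0.002, -1.0]]
wrist_force: [-1.0, -0.4, -0.9]
finger_gap: 0.65
[ 519.79721704 -208.38600416   98.        ]
```

View pics/w19.png

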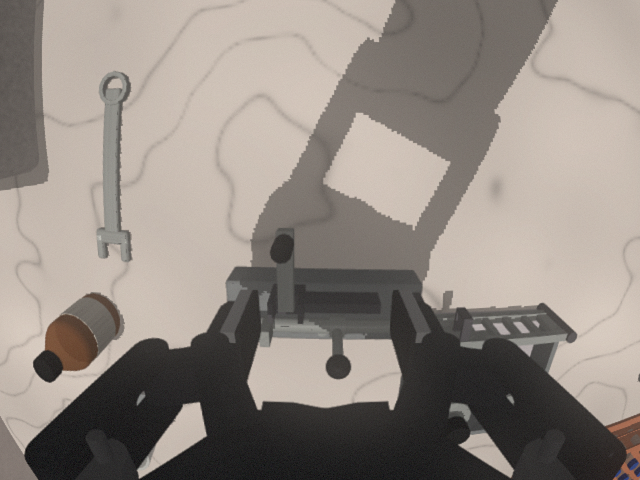

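View pics/s19c.png

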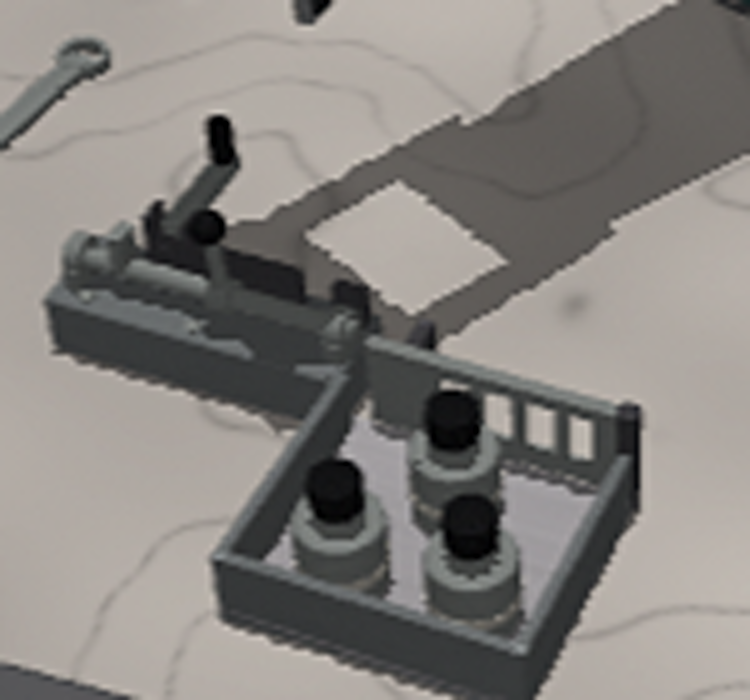

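All three cans stand in the bay, the gate is flush with the tray front, and the lock bar is out. Next I'll grip the handle knob at about (520,-208.5,98).

```bash
python3 -m handwheel '[{"tx":0.7,"ty":0.05,"tz":0,"wx":0,"wy":0,"wz":0,"gripper":0.2},{"tx":0.7,"ty":0.05,"tz":0,"wx":0,"wy":0,"wz":0,"gripper":0.2},{"tx":0.7,"ty":0.05,"tz":0,"wx":0,"wy":0,"wz":0,"gripper":0.2},{"tx":0.6,"ty":0.04,"tz":0,"wx":0,"wy":0,"wz":0,"gripper":0.2},{"tx":0,"ty":0,"tz":-0.7,"wx":0,"wy":0,"wz":0,"gripper":0.2},{"tx":0,"ty":0,"tz":-0.7,"wx":0,"wy":0,"wz":0,"gripper":0.2},{"tx":0,"ty":0,"tz":0,"wx":0,"wy":0,"wz":0,"gripper":0.2}]'
python3 - <<'E'
from ov import *
snap('wrist','w20.png')
E
```

```text
t: 32.2
eef_pos: [516.4, -210.4, 136.9]
ee_rot: [[-0.999, 0.043, -0.006], [0.043, 0.999, 0.001], [0.006, 0.001, -1.0]]
wrist_force: [0.4, 0.1, -0.1]
finger_gap: 0.601
```

View pics/w20.png

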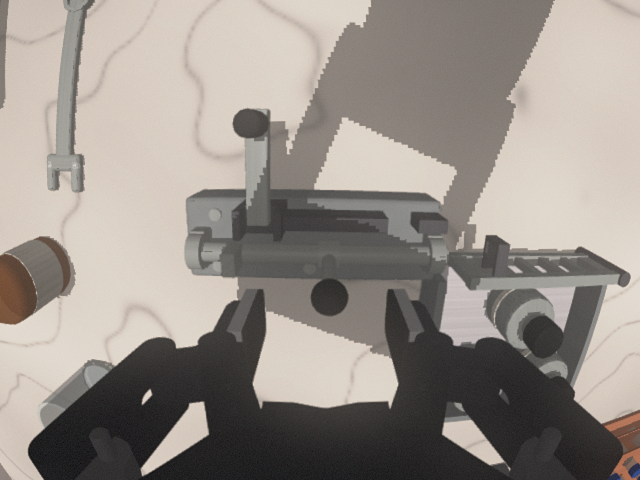

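```bash
python3 - <<'E'
from ov import *
d=load('w20.png')
print(atz(d,329.5,297,98))
E
python3 -m handwheel '[{"tx":0.07,"ty":0.04,"tz":-0.5,"wx":0,"wy":-0.08,"wz":0,"gripper":0.2},{"tx":0,"ty":0,"tz":-0.4,"wx":0,"wy":0,"wz":0,"gripper":0.2},{"tx":0,"ty":0,"tz":0,"wx":0,"wy":0,"wz":0,"gripper":0}]'
```

```text
[ 519.67661422 -208.40327792   98.        ]
t: 32.62
eef_pos: [518.6, -209.6, 109.7]
ee_rot: [[-0.999, 0.044, 0.002], [0.044, 0.999, -0.0], [-0.002, 0.0, -1.0]]
wrist_force: [-0.3, 0.4, 0.2]
finger_gap: 0.505
```

```bash
python3 -m handwheel '[{"tx":0.03,"ty":0.04,"tz":-0.05,"wx":0,"wy":0,"wz":0,"gripper":-0.4},{"tx":0,"ty":0,"tz":0,"wx":0,"wy":0,"wz":0,"gripper":-1},{"tx":0,"ty":0,"tz":0,"wx":0,"wy":0,"wz":0,"gripper":-1},{"tx":0,"ty":0,"tz":0,"wx":0,"wy":0,"wz":0,"gripper":-1}]'
```

```text
t: 33.12
eef_pos: [519.7, -208.4, 108.6]
ee_rot: [[-0.999, 0.044, 0.002], [0.044, 0.999, -0.0], [-0.002, -0.0, -1.0]]
wrist_force: [0.1, 0.5, -2.2]
finger_gap: 0.162
```

```bash
python3 -m handwheel '[{"tx":0.02,"ty":0.3,"tz":0,"wx":0,"wy":0,"wz":0,"gripper":-1},{"tx":0.02,"ty":0.3,"tz":0,"wx":0,"wy":0,"wz":0,"gripper":-1},{"tx":0.02,"ty":0.3,"tz":0,"wx":0,"wy":0,"wz":0,"gripper":-1}]'
```

```text
t: 33.5
eef_pos: [521.5, -180.2, 108.7]
ee_rot: [[-0.999, 0.045, 0.002], [0.045, 0.999, -0.001], [-0.002, -0.001, -1.0]]
wrist_force: [0.2, -3.0, -2.9]
finger_gap: 0.165
```

```bash
python3 -m handwheel '[{"tx":0.02,"ty":0.25,"tz":0,"wx":0,"wy":0,"wz":0,"gripper":-1},{"tx":0.01,"ty":0.17,"tz":0,"wx":0,"wy":0,"wz":0,"gripper":-1}]'
```

```text
t: 33.75
eef_pos: [522.4, -166.1, 108.6]
ee_rot: [[-0.999, 0.044, 0.002], [0.044, 0.999, -0.001], [-0.002, -0.001, -1.0]]
wrist_force: [-0.4, -2.0, -2.5]
finger_gap: 0.161
```

```bash
python3 -m handwheel '[{"tx":0,"ty":0.1,"tz":0,"wx":0,"wy":0,"wz":0,"gripper":-1}]'
```

```text
t: 33.88
eef_pos: [522.4, -164.0, 108.7]
ee_rot: [[-0.999, 0.044, 0.002], [0.044, 0.999, -0.004], [-0.002, -0.004, -1.0]]
wrist_force: [-0.8, -25.1, -6.2]
finger_gap: 0.165
```

The bolt is at its stop after 44.4 mm of travel (25 N). Next, turn the handle along its arc.

```bash
python3 -m handwheel '[{"tx":0,"ty":0,"tz":0,"wx":0,"wy":0,"wz":0,"gripper":-1},{"tx":-0.4,"ty":0.02,"tz":0,"wx":0,"wy":0,"wz":0,"gripper":-1},{"tx":-0.38,"ty":0.02,"tz":-0.11,"wx":0,"wy":0,"wz":0,"gripper":-1}]'
```

```text
t: 34.25
eef_pos: [500.5, -164.3, 107.4]
ee_rot: [[-0.999, 0.044, 0.007], [0.044, 0.999, -0.009], [-0.007, -0.008, -1.0]]
wrist_force: [-0.5, -2.1, 17.4]
finger_gap: 0.149
```

```bash
python3 - <<'E'
from ov import *
snap('wrist','w21.png'); snap('scene','s21.png'); crop('s21.png',190,145,340,285,5,'s21c.png')
print(bot.read_state()['wrist_force'],bot.read_state()['eef_pos'])
E
```

```text
[-3.13026742 -1.18631995 12.0433693 ] [ 499.85592453 -164.2318478   107.46563367]
```

View pics/w21.png

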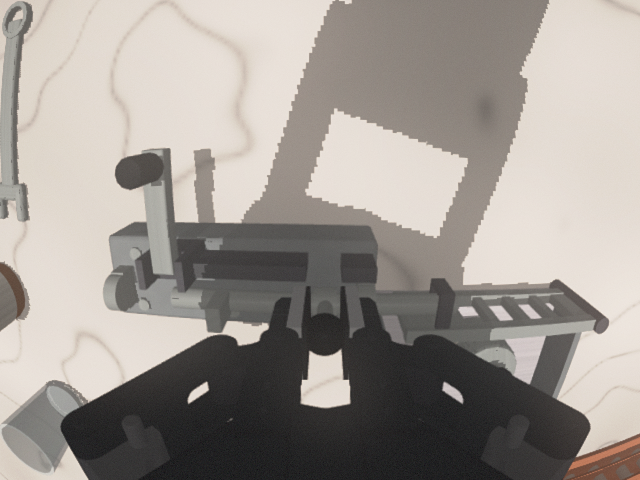

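View pics/s21c.png

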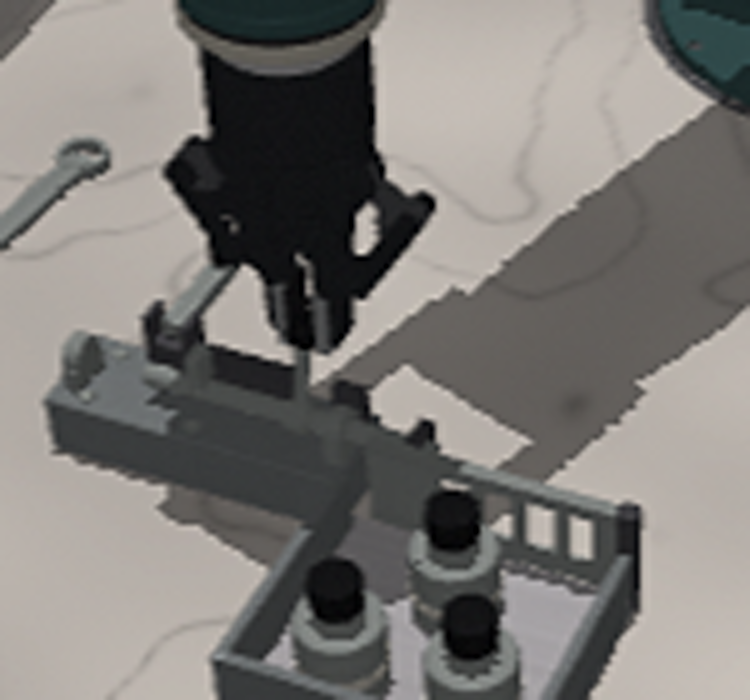

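```bash
python3 - <<'E'
from ov import *
d=load('w21.png'); print(atz(d,323,334,97), d['state']['eef_pos'])
for a in (0,.1,.2,.3,.4,.5): print(a,np.round(proj(d,B(np.load('bay3.npy'),(-80-48*np.sin(a),-105,50+48*np.cos(a)))),1))
crop('w21.png',220,260,430,420,3.7,'w21c.png')
E
```

```text
[ 507.23366744 -165.49546106   97.        ] [ 500.51126996 -164.26345773  107.43857044]
0 [327.6 354.8]
0.1 [327.8 345.2]
0.2 [328.  334.7]
0.3 [328.3 323.6]
0.4 [328.5 312.1]
0.5 [328.7 300.3]
```

View pics/w21c.png

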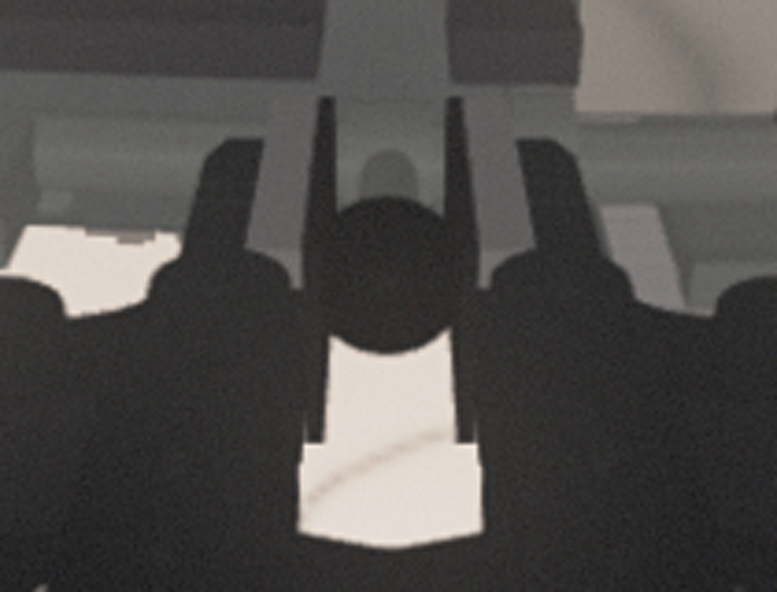

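The pads slipped on the ball and the handle is at about 0.2 rad. I'll let go and push it over from behind with closed fingers instead.

```bash
python3 -m handwheel '[{"tx":0,"ty":0,"tz":0,"wx":0,"wy":0,"wz":0,"gripper":-0.2},{"tx":0,"ty":0,"tz":0,"wx":0,"wy":0,"wz":0,"gripper":-0.1},{"tx":0,"ty":0,"tz":1,"wx":-0.1,"wy":0.1,"wz":0,"gripper":-0.1},{"tx":0.2,"ty":0,"tz":0.5,"wx":0,"wy":0,"wz":0,"gripper":-0.1},{"tx":0.5,"ty":0,"tz":0,"wx":0,"wy":0,"wz":0,"gripper":-1},{"tx":0.5,"ty":0,"tz":0,"wx":0,"wy":0,"wz":0,"gripper":-1},{"tx":0,"ty":0,"tz":0,"wx":0,"wy":0,"wz":0,"gripper":-1}]'
python3 - <<'E'
from ov import *
snap('wrist','w22.png')
E
```

```text
t: 35.22
eef_pos: [538.8, -163.3, 151.7]
ee_rot: [[-0.999, 0.044, -0.001], [0.044, 0.999, -0.014], [0.001, -0.014, -1.0]]
wrist_force: [-0.7, -0.3, -0.1]
finger_gap: 0.0
```

View pics/w22.png

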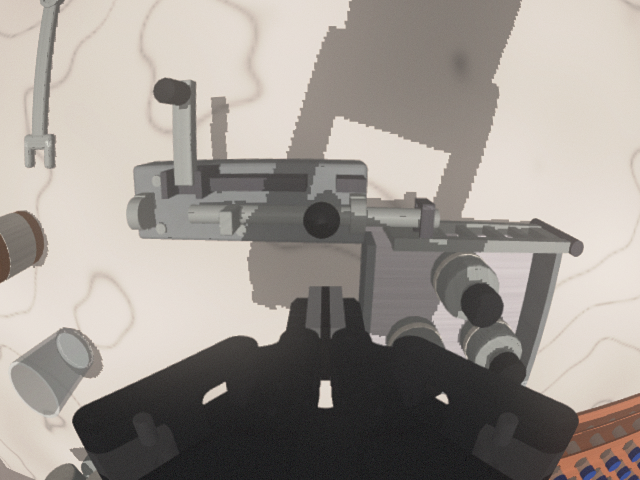

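The bolt is across, in front of the gate's eye at (427,215). The handle knob is at (321,219).

```bash
python3 - <<'E'
from ov import *
d=load('w22.png'); 
for a in (-.1,0,.1,.2,.3): print(a,np.round(proj(d,B(np.load('bay3.npy'),(-80-48*np.sin(a),-105,50+48*np.cos(a)))),1))
print(atz(d,321,219,97))
E
python3 -m handwheel '[{"tx":0,"ty":-0.07,"tz":-0.7,"wx":0.2,"wy":0,"wz":0,"gripper":-1},{"tx":0,"ty":0,"tz":-0.6,"wx":0,"wy":0,"wz":0,"gripper":-1},{"tx":0,"ty":0,"tz":-0.3,"wx":0,"wy":0,"wz":0,"gripper":-1},{"tx":0,"ty":0,"tz":0,"wx":0,"wy":0,"wz":0,"gripper":-1}]'
```

```text
-0.1 [323.  246.8]
0 [323.1 237.6]
0.1 [323.3 228.1]
0.2 [323.5 218.3]
0.3 [323.7 208.4]
[ 507.9489288  -164.65871053   97.        ]
t: 35.78
eef_pos: [536.6, -165.2, 98.0]
ee_rot: [[-0.999, 0.045, -0.005], [0.045, 0.999, 0.002], [0.005, 0.002, -1.0]]
wrist_force: [0.1, 0.1, -0.4]
finger_gap: -0.002
```

```bash
python3 -m handwheel '[{"tx":-0.3,"ty":0.02,"tz":0,"wx":0,"wy":0,"wz":0,"gripper":-1},{"tx":-0.3,"ty":0.02,"tz":-0.05,"wx":0,"wy":0,"wz":0,"gripper":-1},{"tx":-0.3,"ty":0.02,"tz":-0.05,"wx":0,"wy":0,"wz":0,"gripper":-1},{"tx":-0.25,"ty":0.02,"tz":-0.05,"wx":0,"wy":0,"wz":0,"gripper":-1}]'
python3 - <<'E'
from ov import *
snap('wrist','w23.png')
E
```

```text
t: 36.28
eef_pos: [500.7, -162.9, 95.0]
ee_rot: [[-0.999, 0.044, -0.002], [0.044, 0.999, 0.001], [0.002, 0.001, -1.0]]
wrist_force: [0.8, 0.1, 0.3]
finger_gap: -0.001
```

View pics/w23.png

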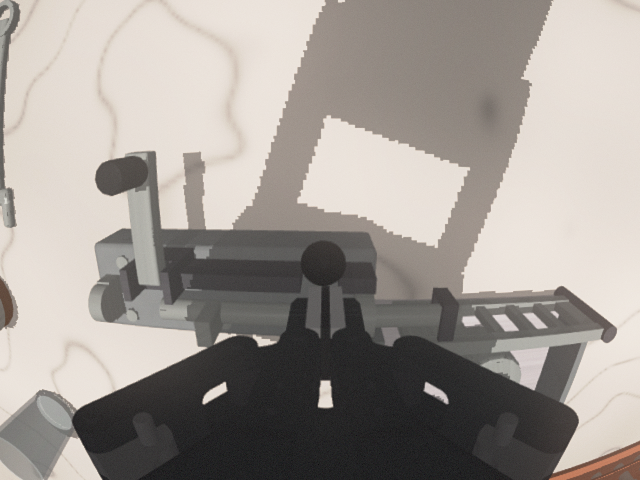

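```bash
python3 -m handwheel '[{"tx":-0.2,"ty":-0.03,"tz":-0.15,"wx":0,"wy":0,"wz":0,"gripper":-1},{"tx":0,"ty":0,"tz":0,"wx":0,"wy":0,"wz":0,"gripper":-1},{"tx":0.2,"ty":0,"tz":0.5,"wx":0,"wy":0,"wz":0,"gripper":-1},{"tx":0,"ty":0,"tz":1,"wx":0,"wy":0,"wz":0,"gripper":-1},{"tx":-0.4,"ty":0,"tz":0,"wx":0,"wy":0,"wz":0,"gripper":-1},{"tx":-0.6,"ty":0,"tz":0,"wx":0,"wy":0,"wz":0,"gripper":-1},{"tx":0,"ty":0,"tz":0,"wx":0,"wy":0,"wz":0,"gripper":-1}]'
python3 - <<'E'
from ov import *
snap('wrist','w24.png')
E
```

```text
t: 37.2
eef_pos: [469.9, -163.8, 138.9]
ee_rot: [[-0.999, 0.044, -0.002], [0.044, 0.999, 0.001], [0.002, 0.001, -1.0]]
wrist_force: [0.9, 0.9, -0.0]
finger_gap: 0.001
```

View pics/w24.png

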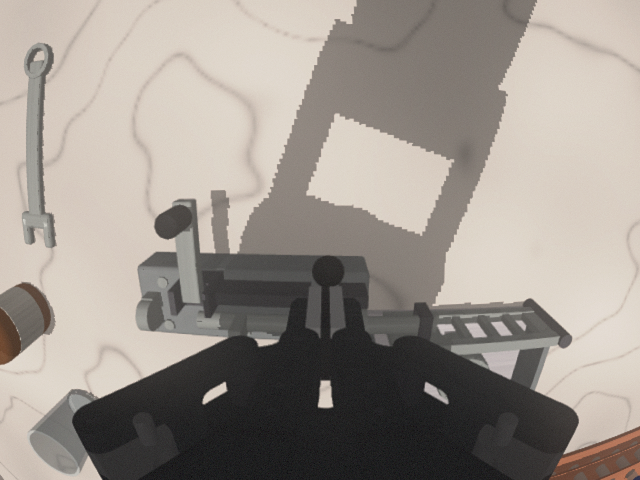

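```bash
python3 - <<'E'
from ov import *
d=load('w24.png'); 
for a in (.8,.9,1,1.1,1.2,1.3): print(a,np.round(proj(d,B(np.load('bay3.npy'),(-80-48*np.sin(a),-105,50+48*np.cos(a)))),1), np.round(B(np.load('bay3.npy'),(-80-48*np.sin(a),-105,50+48*np.cos(a))),1))
E
```

```text
0.8 [329.6 299.4] [ 482.8 -161.9   83.4]
0.9 [329.7 291.1] [ 479.6 -161.8   79.8]
1 [329.7 283.4] [ 476.8 -161.6   75.9]
1.1 [329.7 276.4] [ 474.4 -161.4   71.8]
1.2 [329.7 270.1] [ 472.5 -161.3   67.4]
1.3 [329.6 264.7] [ 471.  -161.2   62.8]
```

The handle is at about 1.2 rad, past the keeper. Next I'll press the knob down from above.

```bash
python3 -m handwheel '[{"tx":0,"ty":0,"tz":-0.7,"wx":0,"wy":0,"wz":0,"gripper":-1},{"tx":0,"ty":0,"tz":-0.6,"wx":0,"wy":0,"wz":0,"gripper":-1},{"tx":0,"ty":0,"tz":-0.3,"wx":0,"wy":0,"wz":0,"gripper":-1},{"tx":0,"ty":0,"tz":-0.2,"wx":0,"wy":0,"wz":0,"gripper":-1}]'
```

```text
t: 37.75
eef_pos: [471.7, -163.9, 83.1]
ee_rot: [[-0.999, 0.044, -0.002], [0.044, 0.999, 0.001], [0.002, 0.001, -1.0]]
wrist_force: [0.3, -0.3, 1.6]
finger_gap: -0.002
```

```bash
python3 -m handwheel '[{"tx":0,"ty":0,"tz":-0.15,"wx":0,"wy":0,"wz":0,"gripper":-1}]'
```

```text
t: 37.88
eef_pos: [471.9, -163.9, 78.5]
ee_rot: [[-0.999, 0.044, -0.002], [0.044, 0.999, 0.001], [0.002, 0.001, -1.0]]
wrist_force: [-2.9, 1.2, 11.2]
finger_gap: 0.001
```

Knob pressed down to the stop (11 N, tips at z 56.5). Rising to go behind the lock knob.

```bash
python3 -m handwheel '[{"tx":0,"ty":0,"tz":1,"wx":0,"wy":0,"wz":0,"gripper":-1},{"tx":0,"ty":0,"tz":1,"wx":0,"wy":0,"wz":0,"gripper":-1},{"tx":0,"ty":0,"tz":1,"wx":0,"wy":0,"wz":0,"gripper":-1},{"tx":-0.5,"ty":-0.6,"tz":0.3,"wx":0,"wy":0,"wz":0,"gripper":-1},{"tx":-0.55,"ty":-0.65,"tz":0,"wx":0,"wy":0,"wz":0,"gripper":-1},{"tx":-0.55,"ty":-0.65,"tz":0,"wx":0,"wy":0,"wz":0,"gripper":-1},{"tx":-0.5,"ty":-0.6,"tz":0,"wx":0,"wy":0,"wz":0,"gripper":-1},{"tx":0,"ty":0,"tz":0,"wx":0,"wy":0,"wz":0,"gripper":-1}]'
python3 - <<'E'
from ov import *
snap('wrist','w25.png')
snap('scene','s25.png'); crop('s25.png',190,165,340,305,5,'s25c.png')
E
```

```text
t: 38.88
eef_pos: [408.0, -241.0, 182.6]
ee_rot: [[-0.999, 0.043, 0.002], [0.043, 0.999, -0.001], [-0.002, -0.001, -1.0]]
wrist_force: [-0.5, 0.0, -0.6]
finger_gap: -0.003
```

View pics/w25.png

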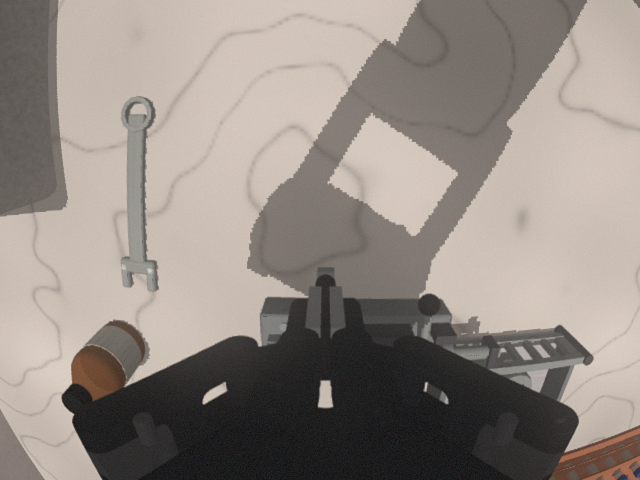

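View pics/s25c.png

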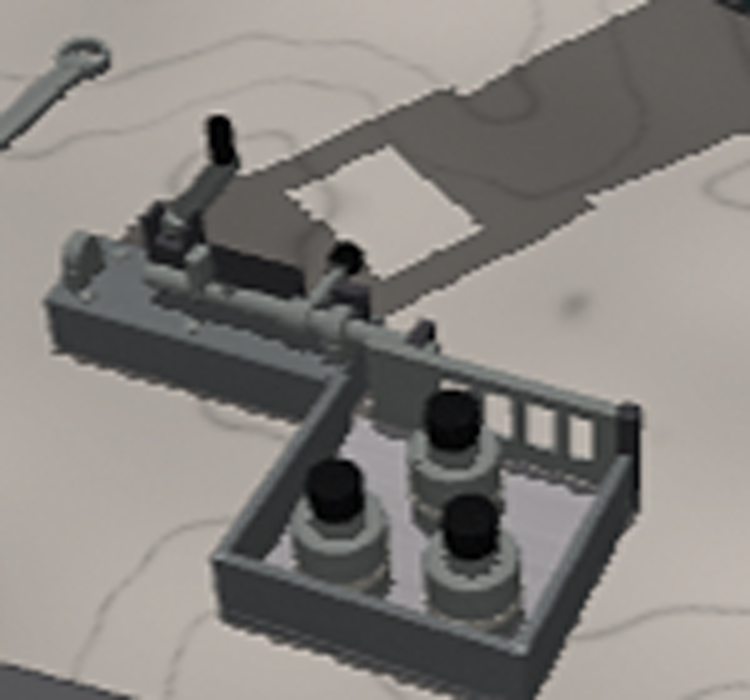

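The handle is level in the notch, the flag has passed the bar, and the cans and gate are in order. Going down behind the lock knob.

```bash
python3 -m handwheel '[{"tx":0,"ty":-0.02,"tz":-0.8,"wx":0,"wy":0,"wz":0,"gripper":-1},{"tx":0,"ty":0,"tz":-0.8,"wx":0,"wy":0,"wz":0,"gripper":-1},{"tx":0,"ty":0,"tz":-0.8,"wx":0,"wy":0,"wz":0,"gripper":-1},{"tx":0,"ty":0,"tz":-0.2,"wx":0,"wy":0,"wz":0,"gripper":-1},{"tx":0,"ty":0,"tz":0,"wx":0,"wy":0,"wz":0,"gripper":-1}]'
```

```text
t: 39.6
eef_pos: [411.5, -238.2, 103.7]
ee_rot: [[-0.999, 0.038, 0.004], [0.038, 0.999, -0.001], [-0.004, -0.001, -1.0]]
wrist_force: [0.2, -0.4, 0.7]
finger_gap: 0.0
```

```bash
python3 -m handwheel '[{"tx":0,"ty":-0.12,"tz":-0.17,"wx":0,"wy":0,"wz":0,"gripper":-1},{"tx":0.3,"ty":-0.02,"tz":0,"wx":0,"wy":0,"wz":0,"gripper":-1},{"tx":0.3,"ty":-0.02,"tz":0,"wx":0,"wy":0,"wz":0,"gripper":-1},{"tx":0.3,"ty":-0.02,"tz":0,"wx":0,"wy":0,"wz":0,"gripper":-1}]'
```

```text
t: 40.1
eef_pos: [440.8, -244.2, 100.3]
ee_rot: [[-0.999, 0.039, 0.006], [0.039, 0.999, -0.002], [-0.006, -0.002, -1.0]]
wrist_force: [-1.4, 0.3, -0.8]
finger_gap: -0.004
```

```bash
python3 -m handwheel '[{"tx":0.15,"ty":0,"tz":0,"wx":0,"wy":0,"wz":0,"gripper":-1},{"tx":0.08,"ty":0,"tz":0,"wx":0,"wy":0,"wz":0,"gripper":-1}]'
```

```text
t: 40.35
eef_pos: [448.7, -244.5, 100.2]
ee_rot: [[-0.999, 0.038, 0.006], [0.038, 0.999, -0.003], [-0.006, -0.002, -1.0]]
wrist_force: [-1.5, 0.1, 0.7]
finger_gap: 0.001
```

```bash
python3 -m handwheel '[{"tx":0.08,"ty":0,"tz":0,"wx":0,"wy":0,"wz":0,"gripper":-1}]'
```

```text
t: 40.48
eef_pos: [450.5, -244.5, 100.1]
ee_rot: [[-0.999, 0.038, 0.004], [0.038, 0.999, -0.003], [-0.004, -0.002, -1.0]]
wrist_force: [-20.6, -1.3, 7.8]
finger_gap: 0.001
```

The lock bar is against its stop (20 N). Backing off and running the last checks.

```bash
python3 -m handwheel '[{"tx":-0.5,"ty":0,"tz":0,"wx":0,"wy":0,"wz":0,"gripper":-1},{"tx":-1,"ty":0,"tz":0.2,"wx":0,"wy":0,"wz":0,"gripper":-1},{"tx":-0.5,"ty":0,"tz":1,"wx":0,"wy":0,"wz":0,"gripper":-1},{"tx":0,"ty":0,"tz":1,"wx":0,"wy":0,"wz":0,"gripper":-1},{"tx":0,"ty":0,"tz":1,"wx":0,"wy":0,"wz":0,"gripper":-1},{"tx":0,"ty":0.6,"tz":0.6,"wx":0,"wy":0,"wz":0,"gripper":-1},{"tx":0,"ty":0.6,"tz":0,"wx":0,"wy":0,"wz":0,"gripper":-1},{"tx":0,"ty":0,"tz":0,"wx":0,"wy":0,"wz":0,"gripper":-1}]'
python3 - <<'E'
from ov import *
snap('wrist','w26.png')
q=np.load('bay3.npy'); overlay('w26.png',q,'w26o.png',g=0,bolt=45,hd=1.57)
snap('scene','s26.png'); crop('s26.png',190,165,340,305,5,'s26c.png')
E
```

```text
t: 41.48
eef_pos: [384.9, -206.1, 216.8]
ee_rot: [[-0.999, 0.039, 0.008], [0.039, 0.999, -0.003], [-0.008, -0.002, -1.0]]
wrist_force: [0.0, 0.3, 0.2]
finger_gap: 0.003
```

View pics/w26o.png

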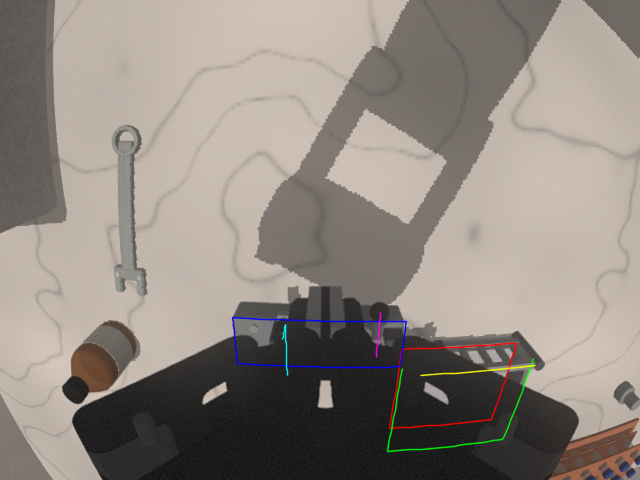

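View pics/s26c.png

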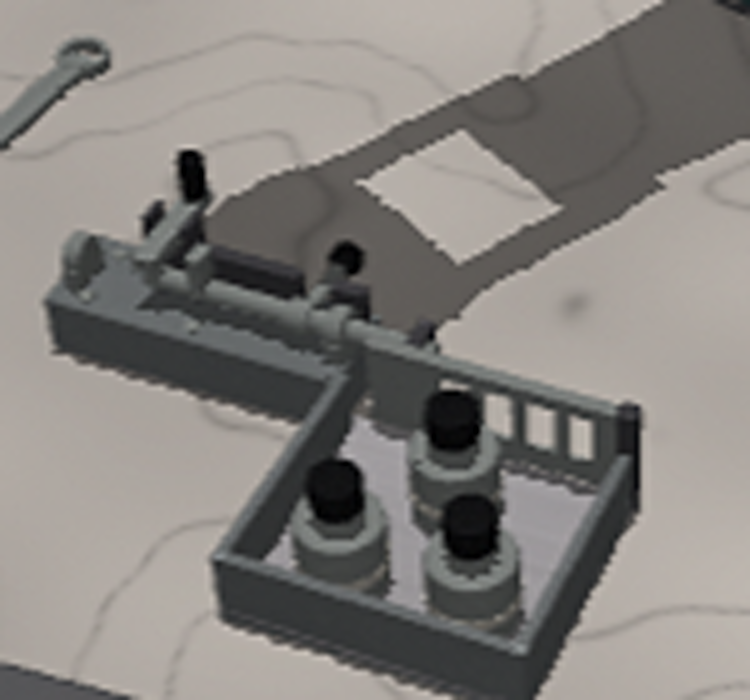

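View pics/s26.png

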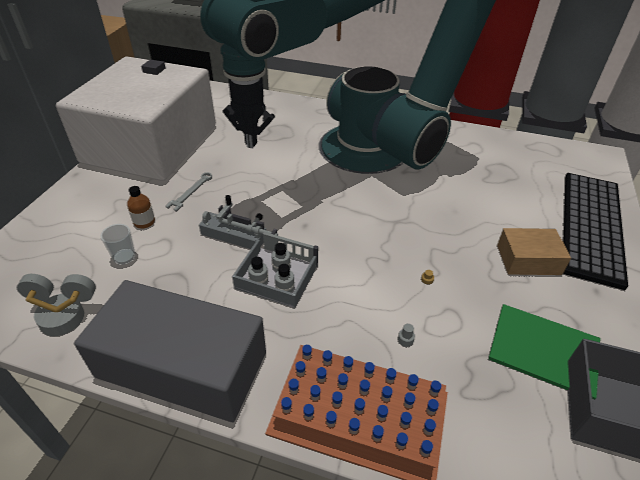

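The lock knob is back at its starting pixel: (190,157) in this crop, against (188,155) at the start. The handle is level in the notch, all three cans are upright inside, and nothing else has moved. Handing in.

```bash
python3 - <<'E'
from station import bot
print(bot.job_done()); print(bot.read_state()['t'])
E
```

```text
the job is handed in; nothing more can be done
None
the job is handed in; nothing more can be done
```

The job is handed in at about 41 s of the 210 s allowed; no verdict came back. Only three canisters were on the bench. All three now stand in the bay: two in the back row and one in the middle of the front.

**What I did:** I shut the gate, pulled the lock bar out and slid the bolt across. I then turned the handle down into the notch and pushed the lock bar home.

**Last checks:**
- **Gate:** in the pictures it lies flush with the tray front. It stopped hard when I pushed it shut.
- **Bolt:** it moved about 44 mm before meeting its stop at 25 N.
- **Handle:** I pressed it down to its stop at 11 N, and it shows level in the notch.
- **Lock bar:** I pushed it home to its stop at 20 N. Its knob is back within half a pixel of where it started.
- **Other things:** the fitting, bottle, wrench, beaker, adapter and carton look unmoved in the scene picture. I did not measure their positions.
- **Robot:** it stands clear of everything.

**What went wrong on the way:**
- One canister was knocked aside just as I was about to grip it, so I measured it again and picked it up from its new place.
- Pushing the gate shut peaked at 49 N read at the wrist, with the closed fingers on the gate.
- My first try at turning the handle, gripping its knob, slipped at about 0.2 rad. I finished it by pushing with closed fingers.
- My bay position fits disagreed by about 2 mm.

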